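# Swing a noodle carton round the turn post and date-code it

## Task

The flat carton of noodles lies crosswise in front of the date coder's lane: push it up against the turn post and swing it round on the post until it lies lengthwise along the side fence. Then, reaching in under the coder's beam, slide it fully home, square against the end stop and the fence, and press the print button. Keep the carton flat on the bed and leave the other things on the table where they are.

Things in the scene. Friction and masses are not known exactly. Their poses are not given: they have to be found in the camera images.
- coder: Bench-top date coder, fixed. Origin on the table under the turn post's axis; x along the lane towards the end stop (roughly to the robot's left), y towards the fence (roughly towards the robot), z up. All points named here except the button's share its axes. Steel bed 8 mm thick, x -190 to 300, y -295 to 75 mm. Control box x 305 to 405, y -105 to 5, up to 95 mm high. The lane's -y side is open.
- turn_post: Turn post: fixed grey round post 24 mm in diameter on the bed at the lane's mouth, in line with the fence; top 70 mm above the table. Its origin and axes are those of the coder: its vertical axis passes through the origin.
- carton: Closed flat kraft carton with a window and a blank paper panel on top: 200 mm (x) by 110 (y) by 45 high, 0.5 to 0.95 kg, origin under its centre. Starts flat on the bed, crosswise: +y side faces the post, 5 to 55 mm off; +x end is the free end, on the open side. Turned 65 to 85 degrees anticlockwise it lies along the lane, +x end leading. Too wide to grasp.
- home (a point): Point on the bed's top (8 mm above the table) where the centre of the carton's underside comes when it is fully home: 140 mm along the lane from the post's axis and 65 mm to the open side of it.
- fence (a point): Top edge of the side fence's face at its near end. The fence runs 205 mm from here along +x to the end stop, 10 mm thick, 40 mm above the bed; its face looks to -y, 2 mm behind the turn post's flank.
- end_stop (a point): Middle of the top edge of the end stop's face, which looks to -x; the stop is 125 mm wide (y), 40 mm above the bed.
- beam_edge (a point): Lower near edge of the beam over the lane, above the carton's mid line, 145 mm above the table. The beam is 45 x 45 mm and runs from 60 mm on the -y side of this point to a column (213 mm high) 87 to 133 mm on its +y side. The carton's near end comes home 15 mm past this edge: an upright tool cannot follow, one leaning back 30 to 45 degrees can.
- head (a point): Middle of the underside of the print head, which hangs on the beam's far side over the lane: 62 mm (x) by 56 mm (y), from 64 to 202 mm above the table, 11 mm over the carton.
- print_button_top (a point): Centre of the top of the print button: round grey spring button, 28 mm in diameter, on the sloping top of the control box past the end stop. It is pressed along the slope's normal: downward, leaning 23 degrees towards the coder's -y.
- print_button (a joint): Travel of the print button in m: 0 released, 0.006 fully pressed (about 5 N); springs back.
- tape_roll: Bystander: roll of packing tape lying before the bed's near (-x) end, 96 mm across, 48 high; origin under its centre.
- ink_box: Bystander: small paper box, 50 x 32 x 70 mm high, on the bed behind the fence; origin under its centre.
- sauce_jar: Bystander: sauce jar, 60 mm across, 85 high, standing beyond the control box, away from the robot.
- sauce_jar2: Bystander: second sauce jar of the same size, standing near the first.
- bundle_a: Bystander: paper-banded noodle bundle, 190 mm long, 42 thick, lying past the control box.
- knife: Bystander: carton knife, 160 mm long, 15 high, lying on the bed near its open (-y) edge.
- marker: Bystander: marker pen, 140 mm long, 15 high, before the bed's near (-x) end, on the fence side.
Not all that is in view belongs to the job. Leave any green look-alike of the carton alone.

How it is judged:
By the outcome, as a careful person would: the job done as asked, in the order asked, and still so for the second after the job is handed in, with the robot touching nothing.
It also fails if it takes over 72 s, if anything falls off the work surface, if the arm or the gripper's body presses on something with over 40 N, if the wrist force passes 120 N, or if a joint passes its speed limit or range.

## Robot

A 6-joint arm with a two-finger parallel gripper is mounted at the origin on the work surface. World frame = base frame: x ahead of the robot, y to its left, z up, the work surface at z = 0. Lengths are in mm, angles in rad, forces in N, time in s.
With the tool pointing down it reaches from about 300 to 775 mm from the base axis. Payload 14.6 kg.
Tool frame: the origin (TCP) lies at the very end of the fingers, on their centre line; the grasp point (between the pads) lies 19 mm behind it (pinch_z is the distance from the TCP to the grasp point, in mm); x points along the fingers, z is the direction in which the jaws open and shut, and the axes are right-handed (so a half turn about x gives the same grasp; the last joint's range is limited). The gripper opens to 94 mm and grips with 3 to 60 N. Pads are 16 mm wide; open, the fingers measure 119 mm over their backs; the gripper's body (75 mm by 177 mm) begins 78 mm behind the grasp point.
Start: joints at [1.137, 0.3, 1.521, -0, 1.321, -0.067], TCP at [197.243, 513.405, 205.446] pointing down, gripper open.
Joint ranges: [-3.03, 3.03], [-0.79, 2.21], [0.23, 2.52], [-1.04, 4.18], [0, 3.07], [-2.55, 2.55]. Speed limits (rad/s): [2.22, 2.22, 2.57, 3.14, 3.14, 3.14].

## Interface

Orientations are given as [roll, pitch, yaw] about the fixed x, y, z axes, in that order (R = Rz(yaw) Ry(pitch) Rx(roll)).
In Python, from cell import read_state, camera, sign_off, pinch_z gives the robot as it stands. The module is installed in compiled form; this text tells all that it offers.
- The arm moves only by the tool arm_command, never from a script. Its argument "series" is a list of rows, each a list of 3 entries, a list of its own where there are three numbers: the finger opening in mm, from 0 to 94, then the shift along the tool's x, y, z in mm, then the turn about the tool's x in degrees. A call has 1 to 12 rows; each row is the pose to reach, as a shift and turn from the pose measured when the call began, along the tool's axes at that moment; what a row does not reach only later rows make up. A row lasts 1/8 s, in which the tool goes at most 62.5 mm and 10.7 degrees, less where a joint would pass 70% of its speed; a pose out of reach is approached as far as the arm can. A call with a gripper value outside its range is refused whole. The fingers move at their own pace and stop on an object; "newtons" is the grip in N (left out, the last holds). Time passes only in rows, so rows that repeat a pose let the fingers close. It gives the time, the measured TCP pose, the force and the opening at its end, in the units of the state.
- read_state(): the state, without advancing time (a new reading comes with each control period).
- camera(name): name is "side" or "top" or "wrist"; returns a dict with "pixels" (400x640x3 uint8, red, green, blue), "range_z" (400x640 float32, mm along the optical axis (not along the pixel's ray), 0 where there is no reading), "fov_y" (degrees; the focal length in pixels is half the picture's height over the tangent of half this angle, whatever the lens; pixels are square), "cx", "cy" (the principal point, pixels), "k1" (the pictures are not rectified: a ray, as slopes to the right and down, at radius r is drawn at 1 + k1 r^2 times it, then the intrinsics apply), "R" (3x3) and "t" (3): a world point X has camera coordinates R X + t. Camera axes: x right, y down, z forward; pixel columns grow to the right and rows downward; lengths in mm; the calibration is good to about 2 mm. A picture is of the moment at which its call begins.
- sign_off(): hands the job in, once; it reports no verdict.
The state is a dict: "clock": time; "joints": joint angles; "qd": joint speeds; "effort": joint torques, N m; "eef_pos": TCP position; "eef_rot": TCP orientation; "wrist_force": force on the tool from outside, world axes, zero at the start; "moment": the same for the moment, N m; "finger_gap": finger opening in mm.
Only numpy, scipy, OpenCV 4.12 (cv2) and the standard library are available. Lean on these libraries where they do the work, as an engineer would, in place of code of your own. Each camera call takes 0.05 s, during which the arm holds its last target.

## Working session

There is one attempt and no reset: what is moved stays moved. The work goes in short steps, Python scripts to look and compute and a tool call to move; the robot and the scene stay as the last step left them, time stands still between calls to the robot, and variables do not carry over. Pictures are saved under pics/ and viewed, and the job is handed in when it is done.

Besides the shell and the picture viewer there is one more tool, called after ">>>" in YAML: its name, and indented under it one key for each argument. arm_command: Moves the arm, as the interface text tells. Its arguments: {"type":"object","properties":{"series":{"type":"array"},"newtons":{"type":"number"}},"required":["series"]}

```bash
ls; mkdir -p pics; cat > h.py <<'E'
import numpy as np, cv2
from cell import read_state, camera, sign_off, pinch_z
from scipy.spatial.transform import Rotation as Ro
def snap(n,fn):
    c=camera(n); cv2.imwrite('pics/'+fn,c['pixels'][:,:,::-1]); np.save('pics/'+fn+'.npy',c,allow_pickle=True); return c
def load(fn): return np.load('pics/'+fn+'.npy',allow_pickle=True).item()
def K(c):
    f=200/np.tan(np.radians(c['fov_y'])/2); return np.array([[f,0,c['cx']],[0,f,c['cy']],[0,0,1.]]),np.array([c['k1'],0,0,0,0.])
def rays(c):
    k,d=K(c); u,v=np.meshgrid(np.arange(640.),np.arange(400.))
    p=cv2.undistortPoints(np.stack([u.ravel(),v.ravel()],1)[:,None],k,d,None,None,None) if 0 else cv2.undistortPoints(np.stack([u.ravel(),v.ravel()],1)[:,None],k,d)
    return p.reshape(400,640,2)
def cloud(c):
    p=rays(c); z=c['range_z'][...,None]; X=np.concatenate([p*z,z],2); return (X-c['t'])@np.array(c['R'])  # R^T(X-t)
def proj(c,P):
    k,d=K(c); return cv2.projectPoints(np.atleast_2d(np.array(P,float)),cv2.Rodrigues(np.array(c['R'],float))[0],np.array(c['t'],float),k,d)[0].reshape(-1,2)
E
python3 - <<'E'
from h import *
for n in ('side','top','wrist'):
    c=snap(n,n+'0.png'); print(n,c['fov_y'],c['cx'],c['cy'],c['k1'],c['R'],c['t'])
print(read_state(),pinch_z)
E
```

```text
pics
side 47.9544750264026 314.3423382016739 199.49386655758806 -0.07600974917619542 [[ 0.99947732 -0.03226035  0.00208693]
 [-0.01609295 -0.55249553 -0.83336049]
 [ 0.02803752  0.83289132 -0.55272592]] [-490.18385596  113.30252552 1110.95022936]
top 43.76843111467161 317.3092565567922 213.06850183843352 -0.11200426747072774 [[ 0.01468501 -0.99985447  0.00868305]
 [-0.98446446 -0.01597748 -0.17485551]
 [ 0.17496879 -0.0059804  -0.98455582]] [  24.13420227  527.12146645 1229.2978768 ]
wrist 59.35064134786619 320.420033017921 200.29684765609335 0.006127175750604718 [[ 0.35862659  0.93348036 -0.00117792]
 [ 0.90018701 -0.34550132  0.26512674]
 [ 0.24708363 -0.09614184 -0.96421285]] [-549.88298453  -27.58263622  391.0498228 ]
{'clock': 0.15, 'joints': array([ 1.13742263e+00,  3.00327229e-01,  1.52138300e+00,  2.10753354e-05,
        1.32069668e+00, -6.66129895e-02]), 'qd': array([-2.33126307e-04, -3.57195175e-03, -2.22483983e-03, -1.86240433e-03,
        5.82142764e-06,  9.98974347e-04]), 'effort': array([ 1.29120992e-03, -5.31965375e+01, -3.52815521e+01,  7.08288909e-02,
        2.36438471e-02, -7.11666416e-05]), 'eef_pos': array([197.15644696, 513.25963481, 205.04904696]), 'eef_rot': array([ 3.04991245,  1.56998182, -2.02924247]), 'wrist_force': array([-0.70648421, -0.99264068, -0.13146905]), 'moment': array([-0.01642089,  0.04681095, -0.03011864]), 'finger_gap': 94.15969622505912} 18.8
```

View pics/side0.png

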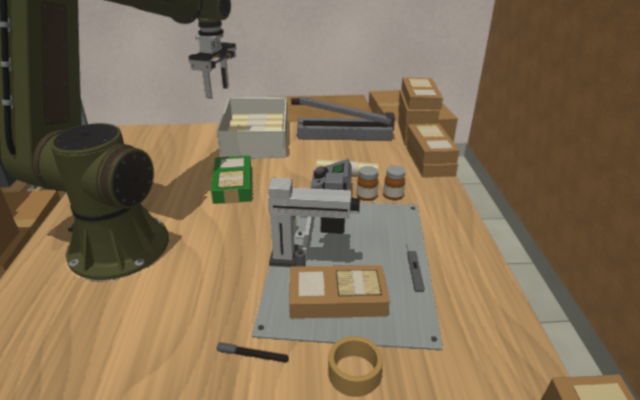

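View pics/top0.png

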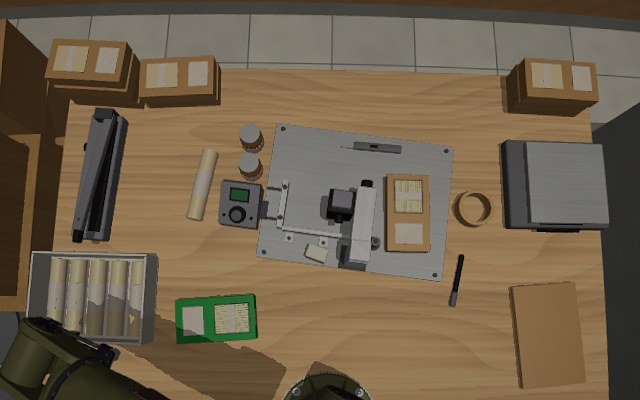

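View pics/wrist0.png

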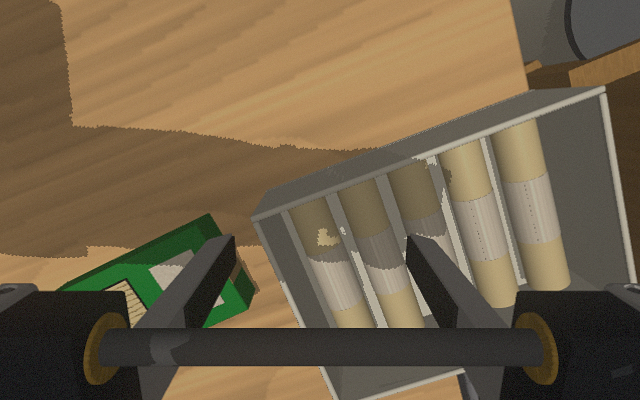

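The kraft carton on the bed is at top px (407,213) and side px (338,291). These could be mistaken for it:
- the green look-alike at top (216,318)
- kraft cartons on the far edge at top (90,62), (180,80) and (555,85)
- the plain board box at top (547,335)

I choose the one lying on the steel bed. Next I measure the poses.

```bash
python3 - <<'E'
from h import *
c=load('top0.png'); X=cloud(c)
for n,(u,v) in dict(post=(375,243),carton=(407,213),btn=(237,214),jar=(248,135),tape=(474,192),tray=(90,255),green=(216,318),stap=(100,120),beamtop=(366,210),head=(340,203),boxtop=(240,190)).items(): print(n,X[v,u].round(1))
# bed: plane z in 4..12, gray
px=c['pixels'].astype(int); sat=px.max(2)-px.min(2)
m=(abs(X[...,2]-8)<6)&(sat<25)&(X[...,0]>250)&(X[...,0]<800)&(px.sum(2)>200)
n,l,s,ce=cv2.connectedComponentsWithStats(m.astype(np.uint8)); i=1+np.argmax(s[1:,4]); print(s[i])
# rays at z=8
R=np.array(c['R']);t=np.array(c['t']);cam=-R.T@t
p=rays(c); d=np.concatenate([p,np.ones((400,640,1))],2)@R
def at(z): return cam+d*((z-cam[2])/d[...,2])[...,None]
P8=at(8.)[l==i][:,:2].astype(np.float32)
h=cv2.convexHull(P8)[:,0]; r=cv2.minAreaRect(P8); print('bed',r,cv2.boxPoints(r))
# carton top
mc=(abs(X[...,2]-53)<6)
n,l,s,ce=cv2.connectedComponentsWithStats(mc.astype(np.uint8)); k=l[213,407]; print(s[k])
Pc=at(53.)[l==k][:,:2].astype(np.float32); r=cv2.minAreaRect(Pc); print('carton',r,cv2.boxPoints(r))
cv2.imwrite('pics/crop0.png',cv2.resize(c['pixels'][110:300,210:500,::-1],None,fx=2.7,fy=2.7,interpolation=cv2.INTER_CUBIC))
E
```

```text
post [ 449.2 -112.8   68. ]
carton [ 528.7 -196.7   56.7]
btn [515.1 232.9  79.7]
jar [719.3 212.8  87.6]
tape [ 588.  -375.3   52.3]
tray [406.2 610.2  60.6]
green [257.3 281.   43.8]
stap [766.7 617.2  64.7]
beamtop [510.2 -77.7 189. ]
head [522.5 -17.5 203.8]
boxtop [574.7 226.7  88.2]
[  265   123   188   159 13970]
bed ((570.4742431640625, -73.05804443359375), (488.8142395019531, 369.48529052734375), 83.1225357055664) [[ 357.79404 -293.5843 ]
 [ 724.6207  -337.8288 ]
 [ 783.1544   147.4682 ]
 [ 416.32776  191.7127 ]]
[ 387  174   43   78 3141]
carton ((532.1472778320312, -200.2135009765625), (108.5944595336914, 199.92977905273438), 89.40910339355469) [[ 431.62775 -253.47691]
 [ 631.54694 -255.53877]
 [ 632.6668  -146.95009]
 [ 432.74762 -144.88823]]
```

View pics/crop0.png

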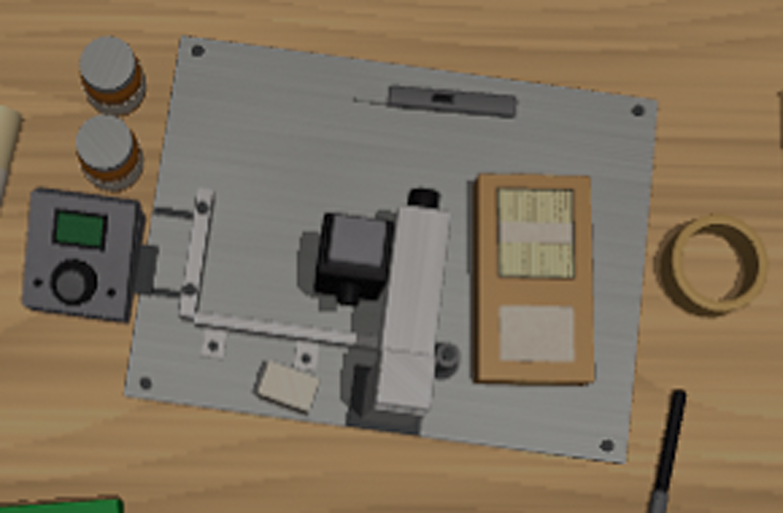

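The crop shows the kraft carton with its window and blank panel at (535,275), lying crosswise on the bed. The post is at (447,357). This is the right object. The coder frame comes from the bed corners, and next I check it with an overlay.

```bash
cat >> h.py <<'E'
O=np.array([454.7,-114.5]); EX=np.array([.1197,.9928]); EY=np.array([-.9928,.1197])
def c2w(p): p=np.array(p,float); return np.append(O+p[0]*EX+p[1]*EY,p[2])
def w2c(p): p=np.array(p,float); return np.append(np.array([(p[:2]-O)@EX,(p[:2]-O)@EY]),p[2])
AX=np.degrees(np.arctan2(EX[1],EX[0]))
def toolR(s): return Ro.from_euler('xyz',s['eef_rot']).as_matrix()
def info():
    s=read_state(); R=toolR(s); z=R[:,2]; x=R[:,0]
    xc=[x[:2]@EX,x[:2]@EY,x[2]]; print('t %.2f TCPc %s jaw z ang(coder) %.1f toolx(c) %s F %s gap %.1f q %s'%(s['clock'],w2c(s['eef_pos']).round(1),np.degrees(np.arctan2(z[1],z[0]))-AX,np.round(xc,3),s['wrist_force'].round(1),s['finger_gap'],s['joints'].round(2)))
    return s,R
def plan(pts):
    """pts: list of (cx,cy,cz,jawang or None): prints shift in tool axes and turn"""
    s,R=info(); z=R[:,2]; a0=np.degrees(np.arctan2(z[1],z[0]))-AX
    for p in pts:
        d=R.T@(c2w(p[:3])-s['eef_pos']); turn=0
        if p[3] is not None:
            # turning +about tool x (down) => decreases angle seen from above
            turn=-(p[3]-a0); turn=(turn+180)%360-180
        print(p,'shift',d.round(1).tolist(),'turn %.1f'%turn)
E
python3 - <<'E'
from h import *
c=load('top0.png'); im=c['pixels'][:,:,::-1].copy()
def poly(pts,col):
    q=proj(c,[c2w(p) for p in pts]); cv2.polylines(im,[np.round(q*8).astype(int).reshape(-1,1,2)],True,col,1,cv2.LINE_AA,3)
poly([(-190,-295,8),(300,-295,8),(300,75,8),(-190,75,8)],(0,0,255))
th=np.linspace(0,6.28,30); poly([(12*np.cos(t),12*np.sin(t),70) for t in th],(0,255,0))
poly([(35,-10,48),(240,-10,48),(240,0,48),(35,0,48)],(0,255,0))
poly([(240,-135,48),(250,-135,48),(250,-10,48),(240,-10,48)],(255,0,0))
poly([(305,-105,95),(405,-105,95),(405,5,95),(305,5,95)],(255,0,255))
poly([(25,-125,190),(70,-125,190),(70,22,190),(25,22,190)],(255,255,0))
poly([(70,-93,202),(132,-93,202),(132,-37,202),(70,-37,202)],(0,255,255))
cv2.imwrite('pics/ov0.png',cv2.resize(im[110:300,210:500],None,fx=2.7,fy=2.7,interpolation=cv2.INTER_CUBIC))
plan([(-200,-95,150,180),(-200,-95,150,0)])
E
```

```text
t 0.15 TCPc [592.4 330.8 205. ] jaw z ang(coder) -14.1 toolx(c) [-0.001  0.    -1.   ] F [-0.7 -1.  -0.1] gap 94.2 q [ 1.14  0.3   1.52  0.    1.32 -0.07]
(-200, -95, 150, 180) shift [55.5, -606.5, -664.3] turn 165.9
(-200, -95, 150, 0) shift [55.5, -606.5, -664.3] turn -14.1
```

View pics/ov0.png

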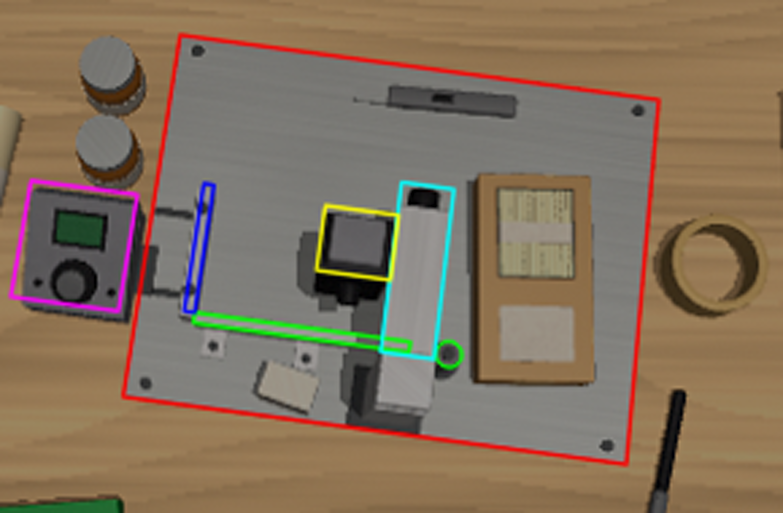

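```bash
python3 - <<'E'
from h import *
for n in ('top','side'):
    c=load(n+'0.png'); X=cloud(c); Y=X.copy(); Y[...,:2]=np.stack([(X[...,:2]-O)@EX,(X[...,:2]-O)@EY],-1)
    def box(nm,x,y,z):
        m=(Y[...,0]>x[0])&(Y[...,0]<x[1])&(Y[...,1]>y[0])&(Y[...,1]<y[1])&(Y[...,2]>z[0])&(Y[...,2]<z[1])
        P=Y[m]; 
        if len(P)>3: print(n,nm,len(P),'med',np.median(P,0).round(1),'lo',np.percentile(P,3,0).round(1),'hi',np.percentile(P,97,0).round(1))
    box('post',(-25,25),(-25,30),(66,76))
    box('fence',(100,230),(-25,25),(42,56))
    box('stop',(225,265),(-130,-25),(42,56))
    box('bed',(100,220),(-250,-150),(-5,20))
    box('carton',(-180,20),(-220,50),(46,60))
    box('beam',(0,90),(-140,0),(180,200))
    box('knob',(0,90),(-160,-95),(120,210))
    box('knife',(-150,150),(-320,-200),(15,40))
    box('btn',(340,375),(-60,0),(60,120))
    box('tape',(-320,-180),(-260,-80),(42,60))
E
```

```text
top post 34 med [ 0.5  0.7 68.6] lo [-8.8 -9.4 66.1] hi [ 8.6  9.5 73.1]
top fence 202 med [165.1  -4.1  47.9] lo [104.6  -9.   43.6] hi [225.2   0.6  52.1]
top stop 224 med [246.8 -77.1  48.4] lo [ 239.7 -125.8   43.4] hi [254.1 -28.4  54.7]
top bed 1596 med [ 160.2 -199.3    7.9] lo [ 103.5 -246.9    2.9] hi [ 216.5 -152.9   13.3]
top carton 3198 med [-74.9 -84.8  53.4] lo [-129.2 -179.7   48.5] hi [-21.6   6.2  58. ]
top beam 945 med [ 48.1 -53.4 189.9] lo [  26.3 -107.   182.7] hi [ 69.7  -3.2 194.3]
top knob 164 med [  47.8 -107.6  183.6] lo [  27.4 -123.2  170.2] hi [ 67.8 -95.7 192.5]
top knife 411 med [  28.2 -258.1   19.5] lo [ -42.  -270.7   15.4] hi [ 105.9 -247.    25.2]
top btn 326 med [356.4 -30.4  73.6] lo [340.9 -58.1  63.1] hi [374.1  -2.9  82.9]
top tape 389 med [-253.1 -126.3   47.7] lo [-297.1 -169.8   43.3] hi [-208.6  -82.3   52.9]
side post 30 med [ 0.9  1.8 68.7] lo [-6.3 -5.  66.7] hi [24.2 29.6 73.9]
side fence 61 med [130.6  -5.4  46.8] lo [102.8  -9.9  44.1] hi [157.5  -0.4  48.9]
side bed 1139 med [ 156.1 -200.1    7. ] lo [ 103.3 -246.9    4.4] hi [ 215.9 -152.7    9.6]
side carton 3824 med [-84.1 -85.   52.2] lo [-135.7 -180.6   48.8] hi [-22.5   6.2  55. ]
side beam 869 med [ 44.2 -58.3 188.7] lo [  23.  -103.4  181. ] hi [ 79.7  -3.7 197.8]
side knob 253 med [  34.6 -104.2  176.5] lo [  22.4 -123.5  149.1] hi [ 59.2 -95.4 190.1]
side knife 409 med [  15.2 -258.3   18.8] lo [ -44.6 -271.    15.3] hi [  97.3 -247.6   22. ]
side btn 119 med [351.  -25.6  74. ] lo [340.9 -58.9  62. ] hi [371.4  -2.4  80.5]
side tape 867 med [-262.  -126.8   47. ] lo [-301.6 -170.2   42.6] hi [-212.   -83.2   49.5]
```

```bash
python3 - <<'E'
from h import *
plan([(592.4,330.8,265,None),(200,100,265,-90),(-170,-95,265,-173.7)])
E
```

```text
t 0.15 TCPc [592.4 330.8 205. ] jaw z ang(coder) -14.1 toolx(c) [-0.001  0.    -1.   ] F [-0.7 -1.  -0.1] gap 94.2 q [ 1.14  0.3   1.52  0.    1.32 -0.07]
(592.4, 330.8, 265, None) shift [-60.0, -0.0, -0.1] turn 0.0
(200, 100, 265, -90) shift [-59.7, -319.7, -324.2] turn 75.9
(-170, -95, 265, -173.7) shift [-59.5, -599.2, -635.3] turn 159.6
```

>>> arm_command:
  series:
    - [0,[-60,0,0],0]
    - [0,[-60,-40,-43],10]
    - [0,[-60,-80,-86],20]
    - [0,[-60,-120,-129],30]
    - [0,[-60,-160,-172],40]
    - [0,[-60,-200,-215],50]
    - [0,[-60,-240,-258],60]
    - [0,[-60,-280,-300],70]
    - [0,[-60,-320,-342],80]
    - [0,[-60,-360,-384],90]
    - [0,[-60,-400,-426],100]
    - [0,[-60,-440,-468],110]

```text
clock: 1.65
eef_pos: [440.4, -83.4, 265.4]
eef_rot: [-0.936, 1.57, -1.657]
wrist_force: [0.3, 0.3, 0.6]
finger_gap: 0.3
```

```bash
python3 - <<'E'
from h import *
plan([(-170,-95,265,-173.7),(-170,-95,30,-173.7)])
E
```

```text
t 1.65 TCPc [ 29.2  17.9 265.4] jaw z ang(coder) -124.5 toolx(c) [-0.001 -0.    -1.   ] F [0.3 0.3 0.6] gap 0.3 q [-0.27  0.03  1.7  -0.    1.42  0.45]
(-170, -95, 265, -173.7) shift [0.6, -100.2, 205.8] turn 49.2
(-170, -95, 30, -173.7) shift [235.6, -100.1, 205.7] turn 49.2
```

>>> arm_command:
  series:
    - [0,[0,-20,41],10]
    - [0,[0,-40,82],20]
    - [0,[0,-60,123],30]
    - [0,[0,-80,164],40]
    - [0,[0,-100,206],49]
    - [0,[60,-100,206],49]
    - [0,[120,-100,206],49]
    - [0,[180,-100,206],49]
    - [0,[220,-100,206],49]
    - [0,[235,-100,206],49]
    - [0,[235,-100,206],49]

```text
clock: 3.02
eef_pos: [529.0, -294.8, 30.7]
eef_rot: [-0.884, 1.57, -2.461]
wrist_force: [-0.0, -0.4, 0.8]
finger_gap: 0.5
```

```bash
python3 - <<'E'
from h import *
import math
def P(a,s,h): 
    a=math.radians(a); return h*math.sin(a)+s*math.cos(a), -h*math.cos(a)+s*math.sin(a)
L=[(-123,-95,30,-173.7)]
# post contact then rotate : face at 122, closed half 12.5
for a,s in ((-83.7,84),(-80,84),(-75,86),(-70,88),(-65,92),(-60,96)):
    x,y=P(a,s,134.5); L.append((round(x,1),round(y,1),30,a-90))
plan(L)
snap('top','top1.png')
E
```

```text
t 3.02 TCPc [-170.1  -95.3   30.7] jaw z ang(coder) -173.5 toolx(c) [-0.001  0.001 -1.   ] F [-0.  -0.4  0.8] gap 0.5 q [-0.57  0.61  1.51 -0.    1.02  1.01]
(-123, -95, 30, -173.7) shift [0.6, 5.0, -46.8] turn 0.2
(-124.5, -98.3, 30, -173.7) shift [0.6, 8.2, -45.0] turn 0.2
(-117.9, -106.1, 30, -170) shift [0.6, 16.6, -50.6] turn -3.5
(-107.7, -117.9, 30, -165) shift [0.6, 29.5, -59.4] turn -8.5
(-96.3, -128.7, 30, -160) shift [0.6, 41.6, -69.5] turn -13.5
(-83.0, -140.2, 30, -155) shift [0.6, 54.5, -81.5] turn -18.5
(-68.5, -150.4, 30, -150) shift [0.6, 66.3, -94.7] turn -23.5
```

View pics/top1.png

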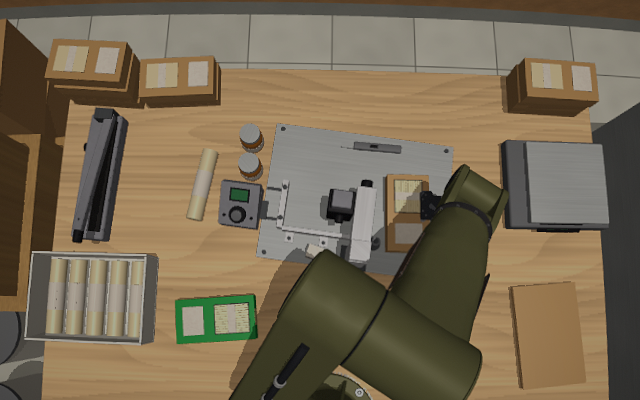

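The top view shows the carton in place at (407,213), with the gripper behind it at (430,205). Next I push it onto the post.

>>> arm_command:
  series:
    - [0,[0,3,-15],0]
    - [0,[0,4,-23],0]
    - [0,[0,4,-30],0]
    - [0,[0,5,-37],0]
    - [0,[0,7,-44],0]
    - [0,[0,12,-48],-2]
    - [0,[0,20,-54],-5]
    - [0,[0,29,-60],-9]
    - [0,[0,35,-65],-11]
    - [0,[0,35,-65],-11]

```text
clock: 4.32
eef_pos: [565.3, -229.6, 31.5]
eef_rot: [0.587, 1.569, -0.797]
wrist_force: [-0.6, -0.4, -0.3]
finger_gap: 0.6
```

```bash
cat >> h.py <<'E'
def carton(fn,n='top'):
    c=snap(n,fn); X=cloud(c); xy=X[...,:2]-O; Yx=xy@EX; Yy=xy@EY
    px=c['pixels'].astype(int)
    m=(abs(X[...,2]-53)<7)&(Yx>-200)&(Yx<238)&(Yy>-290)&(Yy<40)&((px[...,0]-px[...,2])>18)
    k,l,st,_=cv2.connectedComponentsWithStats(m.astype(np.uint8)); i=1+np.argmax(st[1:,4])
    Q=np.stack([Yx,Yy],-1)[m].astype(np.float32)
    r=cv2.minAreaRect(Q); print('carton',r,'n',len(Q)); print(cv2.boxPoints(r).round(0).tolist())
    return c
E
python3 - <<'E'
from h import *
info()
carton('top2.png'); carton('side2.png','side')
E
```

```text
t 4.33 TCPc [-101.1 -123.6   31.5] jaw z ang(coder) -162.4 toolx(c) [-0.001 -0.001 -1.   ] F [-0.6 -0.4 -0.3] gap 0.6 q [-0.45  0.62  1.49 -0.    1.03  0.94]
carton ((-36.730995178222656, -102.09004211425781), (108.69515991210938, 184.98040771484375), 17.429611206054688) n 1288
[[-116.0, -30.0], [-61.0, -207.0], [43.0, -174.0], [-13.0, 2.0]]
carton ((-52.8458366394043, -98.29525756835938), (137.77792358398438, 202.21368408203125), 16.967239379882812) n 1990
[[-148.0, -22.0], [-89.0, -215.0], [43.0, -175.0], [-16.0, 19.0]]
```

View pics/side2.png

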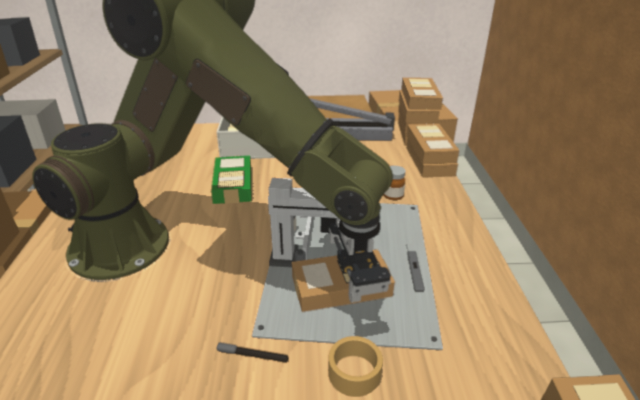

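View pics/top2.png

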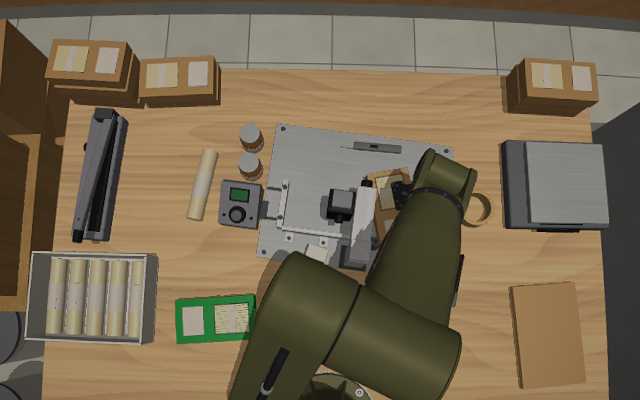

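The carton is now on the post at about -73°. It shows at top px (395,190). I'll retract a little, open the fingers so the body stays outboard of the beam, and go on.

```bash
cat >> h.py <<'E'
import math
def P(a,s,h,z=30):
    r=math.radians(a); return (round(h*math.sin(r)+s*math.cos(r),1), round(-h*math.cos(r)+s*math.sin(r),1), z, a-90)
E
python3 - <<'E'
from h import *
plan([P(-72,95,160)]+[P(a,s,122+33) for a,s in ((-72,95),(-67,97),(-62,100),(-57,104),(-52,108))])
E
```

```text
t 4.42 TCPc [-101.6 -123.2   31.6] jaw z ang(coder) -162.5 toolx(c) [-0.001 -0.001 -1.   ] F [-0.2 -0.4 -0.4] gap 0.1 q [-0.45  0.62  1.49 -0.    1.03  0.94]
(-122.8, -139.8, 30, -162) shift [1.6, 9.5, 25.3] turn -0.5
(-118.1, -138.2, 30, -162) shift [1.6, 9.4, 20.3] turn -0.5
(-104.8, -149.9, 30, -157) shift [1.6, 24.5, 11.1] turn -5.5
(-89.9, -161.1, 30, -152) shift [1.6, 39.7, 0.3] turn -10.5
(-73.4, -171.6, 30, -147) shift [1.6, 54.6, -12.3] turn -15.5
(-55.7, -180.5, 30, -142) shift [1.6, 68.5, -26.5] turn -20.5
```

>>> arm_command:
  series:
    - [0,[0,9,27],0]
    - [40,[0,9,27],0]
    - [40,[0,9,27],0]
    - [40,[0,9,20],0]
    - [40,[0,17,16],-3]
    - [40,[0,24,11],-5]
    - [40,[0,32,6],-8]
    - [40,[0,40,0],-10]
    - [40,[0,47,-6],-13]
    - [40,[0,55,-12],-15]
    - [40,[0,61,-19],-18]
    - [40,[0,68,-26],-20]

```text
clock: 5.92
eef_pos: [627.3, -191.4, 31.7]
eef_rot: [0.139, 1.569, -0.895]
wrist_force: [-0.4, -1.9, 0.3]
finger_gap: 40.1
```

```bash
python3 - <<'E'
from h import *
info()
carton('top3.png'); carton('side3.png','side')
E
```

```text
t 5.92 TCPc [ -55.7 -180.5   31.7] jaw z ang(coder) -142.4 toolx(c) [-0.001 -0.001 -1.   ] F [-0.4 -1.9  0.3] gap 40.1 q [-0.35  0.71  1.34 -0.    1.09  0.68]
carton ((26.55459976196289, -146.99424743652344), (112.18445587158203, 75.40977478027344), 38.63664627075195) n 407
[[-41.0, -153.0], [6.0, -211.0], [94.0, -141.0], [47.0, -83.0]]
carton ((-15.124897003173828, -98.96309661865234), (124.94881439208984, 202.22882080078125), 36.078041076660156) n 2735
[[-125.0, -54.0], [-6.0, -217.0], [95.0, -144.0], [-24.0, 20.0]]
```

View pics/side3.png

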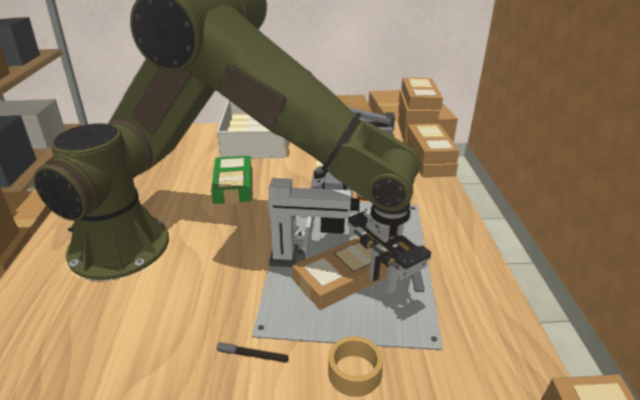

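View pics/top3.png

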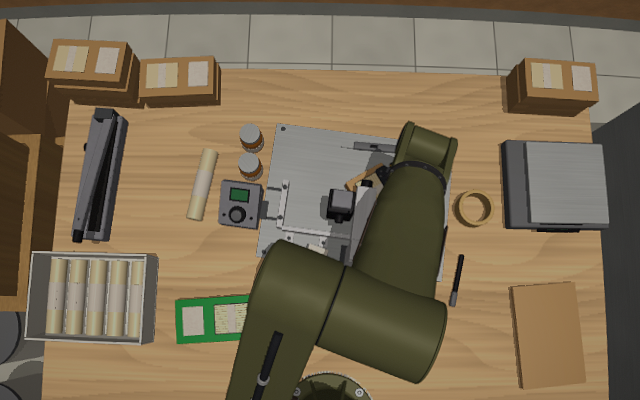

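Side view: the carton is at (345,270), turned to about -53° and still against the post. I continue with the fingers fully open.

```bash
python3 - <<'E'
from h import *
plan([P(-53,112,188,31)]+[P(a,s,122+59.5,31) for a,s in ((-52,112),(-45,113),(-38,116),(-31,119),(-24,123))])
E
```

```text
t 6.03 TCPc [ -55.1 -180.6   31.6] jaw z ang(coder) -142.4 toolx(c) [-0.001 -0.001 -1.   ] F [-0.5 -0.   0.6] gap 39.7 q [-0.35  0.71  1.34 -0.    1.09  0.68]
(-82.7, -202.6, 31, -143) shift [0.6, 0.6, 35.3] turn 0.6
(-74.1, -200.0, 31, -142) shift [0.6, 3.8, 26.9] turn -0.4
(-48.4, -208.2, 31, -135) shift [0.6, 25.9, 11.5] turn -7.4
(-20.3, -214.4, 31, -128) shift [0.6, 48.0, -7.0] turn -14.4
(8.5, -216.9, 31, -121) shift [0.6, 67.5, -28.3] turn -21.4
(38.5, -215.8, 31, -114) shift [0.6, 84.9, -52.7] turn -28.4
```

>>> arm_command:
  series:
    - [40,[0,1,36],0]
    - [94,[0,1,36],0]
    - [94,[0,1,36],0]
    - [94,[0,4,27],0]
    - [94,[0,15,19],-4]
    - [94,[0,26,11],-7]
    - [94,[0,37,2],-11]
    - [94,[0,48,-7],-14]
    - [94,[0,58,-17],-18]
    - [94,[0,67,-28],-21]
    - [94,[0,76,-40],-25]
    - [94,[0,85,-52],-28]

```text
clock: 7.52
eef_pos: [674.1, -101.7, 31.6]
eef_rot: [-0.064, 1.569, -0.608]
wrist_force: [1.1, -1.2, 0.1]
finger_gap: 93.7
```

```bash
python3 - <<'E'
from h import *
info()
carton('top4.png'); carton('side4.png','side')
plan([P(a,s,122+59.5,31) for a,s in ((-24,123),(-18,127),(-12,131),(-6,134),(-4,134),(-2,134))])
E
```

```text
t 7.53 TCPc [  39.  -216.3   31.6] jaw z ang(coder) -114.3 toolx(c) [-0.001 -0.001 -1.   ] F [ 1.1 -1.2  0.1] gap 93.7 q [-0.2   0.76  1.25 -0.    1.13  0.34]
carton ((-84.77112579345703, -86.49266815185547), (8.375528335571289, 21.271541595458984), 5.585172176361084) n 22
[[-90.0, -76.0], [-88.0, -97.0], [-80.0, -97.0], [-82.0, -75.0]]
carton ((20.438636779785156, -82.69063568115234), (114.59516906738281, 205.24835205078125), 67.10289001464844) n 2811
[[-96.0, -96.0], [93.0, -175.0], [137.0, -70.0], [-52.0, 10.0]]
t 7.62 TCPc [  39.9 -216.2   31.5] jaw z ang(coder) -114.3 toolx(c) [-0.    -0.001 -1.   ] F [-0.2  0.5  0.9] gap 93.7 q [-0.2   0.76  1.25 -0.    1.13  0.34]
(38.5, -215.8, 31, -114) shift [0.5, -1.4, 0.2] turn -0.3
(64.7, -211.9, 31, -108) shift [0.5, 20.9, -14.1] turn -6.3
(90.4, -204.8, 31, -102) shift [0.5, 41.4, -31.1] turn -12.3
(114.3, -194.5, 31, -96) shift [0.5, 58.9, -50.3] turn -18.3
(121.0, -190.4, 31, -94) shift [0.5, 63.4, -56.8] turn -20.3
(127.6, -186.1, 31, -92) shift [0.5, 67.6, -63.5] turn -22.3
```

View pics/side4.png

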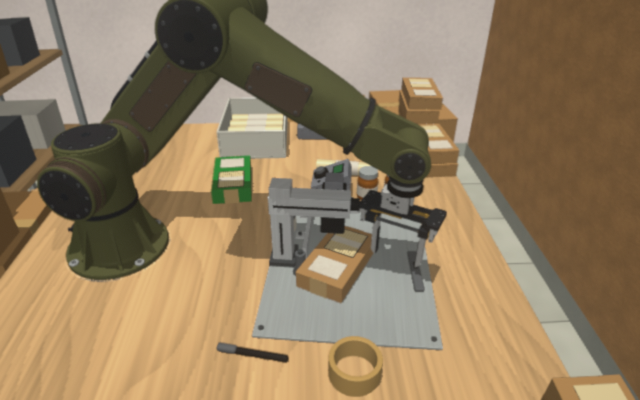

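View pics/top4.png

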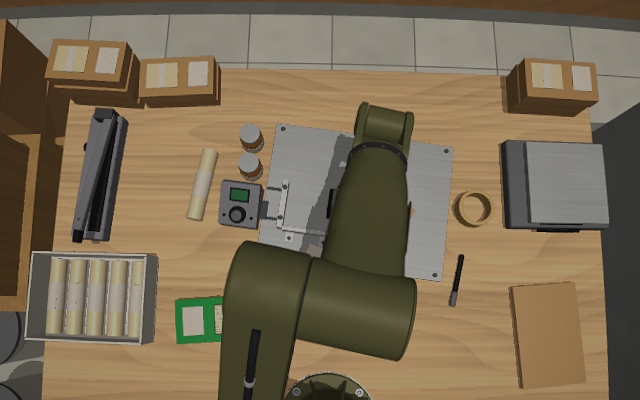

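Side view: the carton is at (335,265) at about -23°, still touching the post. I finish the swing.

>>> arm_command:
  series:
    - [94,[0,10,-6],-3]
    - [94,[0,20,-14],-6]
    - [94,[0,31,-22],-9]
    - [94,[0,41,-31],-12]
    - [94,[0,50,-40],-15]
    - [94,[0,59,-50],-18]
    - [94,[0,65,-58],-21]
    - [94,[0,65,-58],-21]

```text
clock: 8.62
eef_pos: [657.7, -14.2, 31.5]
eef_rot: [0.033, 1.57, -0.142]
wrist_force: [-0.2, -0.7, 0.1]
finger_gap: 93.8
```

```bash
python3 - <<'E'
from h import *
info()
carton('side5.png','side')
E
```

```text
t 8.62 TCPc [ 123.9 -189.5   31.5] jaw z ang(coder) -93.2 toolx(c) [-0. -0. -1.] F [-0.2 -0.7  0.1] gap 93.8 q [-0.08  0.71  1.33 -0.    1.1   0.1 ]
carton ((32.637733459472656, -70.6692886352539), (110.44479370117188, 205.1023406982422), 87.94486999511719) n 2513
[[-72.0, -122.0], [133.0, -130.0], [137.0, -19.0], [-68.0, -12.0]]
```

View pics/side5.png

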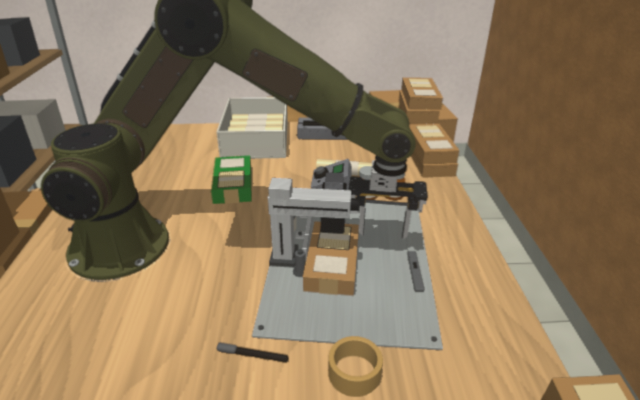

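The swing is done. Side view: the carton lies lengthwise at (330,255), at -2°, centre about (33,-71) in the coder frame. Next I back off and go up. The tool needs to lean, and the row format has no tilt, so I'll test what happens at the reach limit over the free area to the left.

```bash
python3 - <<'E'
from h import *
s,R=info()
for az,r,z in ((30,640,300),(60,690,300),(83.1,740,300),(83.1,840,300)):
    p=np.array([r*np.cos(np.radians(az)),r*np.sin(np.radians(az)),z]); print(az,r,(R.T@(p-s['eef_pos'])).round(1))
E
```

```text
t 8.68 TCPc [ 123.4 -189.8   31.5] jaw z ang(coder) -93.2 toolx(c) [-0.    -0.001 -1.   ] F [ 0.6 -0.3 -0.8] gap 94.1 q [-0.08  0.71  1.33 -0.    1.1   0.1 ]
30 640 [-268.6  311.3 -160.7]
60 690 [-268.7  547.8 -415.5]
83.1 740 [-268.9  637.7 -691.7]
83.1 840 [-268.9  737.5 -697.3]
```

>>> arm_command:
  series:
    - [94,[0,0,20],0]
    - [94,[-55,0,25],0]
    - [94,[-110,0,25],0]
    - [94,[-165,0,20],0]
    - [94,[-220,40,0],0]
    - [94,[-265,90,-30],0]
    - [94,[-265,145,-60],0]
    - [94,[-265,200,-90],0]
    - [94,[-265,255,-120],0]
    - [94,[-265,305,-155],0]
    - [94,[-265,350,-198],0]
    - [94,[-265,395,-241],0]

```text
clock: 10.18
eef_pos: [496.5, 406.2, 296.3]
eef_rot: [-0.98, 1.57, -1.158]
wrist_force: [1.4, 1.2, 0.2]
finger_gap: 93.9
```

```bash
python3 - <<'E'
from h import *
s,R=info(); print(s['eef_pos'])
for az,r,z in ((60,690,300),(83.1,740,300),(83.1,840,300)):
    p=np.array([r*np.cos(np.radians(az)),r*np.sin(np.radians(az)),z]); print(az,r,(R.T@(p-s['eef_pos'])).round(1))
E
```

```text
t 10.18 TCPc [521.9  20.9 296.3] jaw z ang(coder) -93.3 toolx(c) [-0. -0. -1.] F [1.4 1.2 0.2] gap 93.9 q [ 0.63  0.47  1.08 -0.    1.59  0.81]
[496.45489403 406.18225717 296.27213786]
60 690 [  -3.8  161.6 -182.9]
83.1 740 [  -3.9  251.2 -459.2]
83.1 840 [  -3.9  351.  -465. ]
```

>>> arm_command:
  series:
    - [94,[0,50,-50],3]
    - [94,[0,95,-92],3]
    - [94,[0,135,-138],3]
    - [94,[0,160,-190],3]
    - [94,[0,185,-245],3]
    - [94,[0,205,-300],3]
    - [94,[0,220,-355],3]
    - [94,[0,235,-410],3]
    - [94,[0,250,-458],3]
    - [94,[0,280,-460],3]
    - [94,[0,310,-462],3]
    - [94,[0,340,-464],3]

```text
clock: 11.68
eef_pos: [96.6, 794.6, 275.9]
eef_rot: [1.772, 1.564, 1.541]
wrist_force: [0.4, -1.0, -0.4]
finger_gap: 94.1
```

```bash
python3 - <<'E'
from h import *
s,R=info(); print(s['eef_pos'],np.hypot(*s['eef_pos'][:2]))
E
```

```text
t 11.68 TCPc [859.6 464.3 275.9] jaw z ang(coder) -96.4 toolx(c) [ 0.007  0.001 -1.   ] F [ 0.4 -1.  -0.4] gap 94.1 q [1.4  1.01 0.24 0.   1.88 1.63]
[ 96.64300617 794.55115118 275.91016851] 800.4070230085232
```

>>> arm_command:
  series:
    - [94,[0,60,0],0]
    - [94,[0,120,0],0]
    - [94,[0,180,0],0]
    - [94,[0,240,0],0]
    - [94,[0,300,0],0]

```text
clock: 12.3
eef_pos: [118.7, 824.2, 221.9]
eef_rot: [1.672, 1.521, 1.441]
wrist_force: [0.3, -0.5, -0.8]
finger_gap: 93.8
```

```bash
python3 - <<'E'
from h import *
s,R=info(); print(s['eef_pos'],np.hypot(*s['eef_pos'][:2]))
E
```

```text
t 12.30 TCPc [891.7 445.9 221.9] jaw z ang(coder) -96.4 toolx(c) [ 0.05  -0.    -0.999] F [ 0.3 -0.5 -0.8] gap 93.8 q [1.38 1.08 0.23 0.   1.77 1.61]
[118.7283904  824.15174339 221.88402848] 832.6599106612493
```

```bash
python3 - <<'E'
from h import *
c=load('top0.png'); X=cloud(c)
for v in range(140,400,30): print(v,[X[v,u].round(0).tolist() for u in (2,15,30,45)])
E
```

```text
140 [[795.0, 1069.0, -188.0], [820.0, 1072.0, -265.0], [848.0, 1069.0, -350.0], [862.0, 1036.0, -394.0]]
170 [[699.0, 1067.0, -209.0], [718.0, 1068.0, -283.0], [736.0, 1054.0, -350.0], [752.0, 1030.0, -410.0]]
200 [[602.0, 1064.0, -226.0], [617.0, 1065.0, -300.0], [628.0, 1041.0, -352.0], [643.0, 1027.0, -428.0]]
230 [[504.0, 1059.0, -236.0], [514.0, 1057.0, -308.0], [521.0, 1025.0, -347.0], [534.0, 1021.0, -440.0]]
260 [[408.0, 1060.0, -256.0], [414.0, 1056.0, -325.0], [418.0, 1022.0, -360.0], [392.0, 743.0, 39.0]]
290 [[310.0, 1061.0, -274.0], [313.0, 1055.0, -340.0], [312.0, 742.0, 100.0], [314.0, 744.0, 24.0]]
320 [[207.0, 1126.0, -389.0], [209.0, 1076.0, -389.0], [260.0, 506.0, 497.0], [253.0, 562.0, 345.0]]
350 [[103.0, 1122.0, -397.0], [211.0, 521.0, 511.0], [213.0, 495.0, 510.0], [213.0, 475.0, 499.0]]
380 [[163.0, 537.0, 516.0], [164.0, 517.0, 511.0], [163.0, 498.0, 498.0], [79.0, 740.0, -0.0]]
```

>>> arm_command:
  series:
    - [94,[-15,60,0],0]
    - [94,[-30,120,0],0]
    - [94,[-45,180,0],0]
    - [94,[-60,240,0],0]
    - [94,[-75,300,0],0]
    - [94,[-75,360,0],0]
    - [94,[-75,420,0],0]
    - [94,[-75,480,0],0]

```text
clock: 13.3
eef_pos: [140.5, 837.0, 208.7]
eef_rot: [1.655, 1.478, 1.424]
wrist_force: [0.9, -1.0, -0.4]
finger_gap: 93.8
```

```bash
python3 - <<'E'
from h import *
s,R=info(); print(s['eef_pos'],np.hypot(*s['eef_pos'][:2]))
E
```

```text
t 13.30 TCPc [907.  425.8 208.7] jaw z ang(coder) -96.3 toolx(c) [ 0.093 -0.002 -0.996] F [ 0.9 -1.  -0.4] gap 93.8 q [1.36 1.1  0.24 0.01 1.71 1.59]
[140.52370008 836.9546241  208.7332004 ] 848.669519358935
```

>>> arm_command:
  series:
    - [94,[0,150,0],0]
    - [94,[0,300,0],0]

```text
clock: 13.55
eef_pos: [150.1, 852.7, 190.3]
eef_rot: [1.647, 1.436, 1.416]
wrist_force: [-0.4, -0.9, -0.5]
finger_gap: 93.9
```

>>> arm_command:
  series:
    - [94,[0,150,0],0]
    - [94,[0,300,0],0]

```text
clock: 13.8
eef_pos: [158.6, 866.4, 178.4]
eef_rot: [1.641, 1.394, 1.41]
wrist_force: [0.8, -0.1, 0.1]
finger_gap: 93.9
```

```bash
python3 - <<'E'
from h import *
s,R=info(); print(s['eef_pos'],np.hypot(*s['eef_pos'][:2]))
E
```

```text
t 13.80 TCPc [938.4 411.4 178.4] jaw z ang(coder) -96.3 toolx(c) [ 0.175 -0.007 -0.984] F [ 0.8 -0.1  0.1] gap 93.9 q [1.34 1.14 0.24 0.01 1.59 1.58]
[158.55664152 866.36494144 178.36400985] 880.7544608562531
```

The tilt can be built up at about 2.4° per call, because each call restarts from the measured pose and the lean is exactly along coder +x. I continue to about 33°.

>>> arm_command:
  series:
    - [60,[-60,150,0],0]
    - [60,[-120,300,0],0]

```text
clock: 14.05
eef_pos: [164.0, 867.9, 213.5]
eef_rot: [1.635, 1.349, 1.404]
wrist_force: [-0.1, -0.5, 0.9]
finger_gap: 77.3
```

>>> arm_command:
  series:
    - [60,[-60,150,0],0]
    - [60,[-120,300,0],0]

```text
clock: 14.3
eef_pos: [168.7, 868.3, 247.9]
eef_rot: [1.631, 1.304, 1.399]
wrist_force: [-0.7, 0.7, 0.2]
finger_gap: 60.4
```

>>> arm_command:
  series:
    - [60,[-60,150,0],0]
    - [60,[-120,300,0],0]

```text
clock: 14.55
eef_pos: [172.6, 867.4, 282.0]
eef_rot: [1.627, 1.26, 1.395]
wrist_force: [0.0, 0.2, 1.0]
finger_gap: 59.8
```

```bash
python3 - <<'E'
from h import *
s,R=info(); print(s['eef_pos'],np.hypot(*s['eef_pos'][:2]))
E
```

```text
t 14.55 TCPc [941.1 397.6 282. ] jaw z ang(coder) -96.2 toolx(c) [ 0.305 -0.017 -0.952] F [0.  0.2 1. ] gap 59.8 q [1.33 1.02 0.24 0.02 1.57 1.56]
[172.6486445  867.42078218 281.9866452 ] 884.4356210665776
```

>>> arm_command:
  series:
    - [60,[-20,150,0],0]
    - [60,[-40,300,0],0]

```text
clock: 14.8
eef_pos: [178.0, 875.3, 291.6]
eef_rot: [1.624, 1.217, 1.392]
wrist_force: [-0.4, 0.1, -0.7]
finger_gap: 60.0
```

>>> arm_command:
  series:
    - [60,[-20,150,0],0]
    - [60,[-40,300,0],0]

```text
clock: 15.05
eef_pos: [182.7, 881.5, 305.8]
eef_rot: [1.621, 1.173, 1.389]
wrist_force: [0.4, 0.7, -0.9]
finger_gap: 60.0
```

>>> arm_command:
  series:
    - [60,[-20,150,0],0]
    - [60,[-40,300,0],0]

```text
clock: 15.3
eef_pos: [186.7, 886.2, 323.7]
eef_rot: [1.619, 1.128, 1.386]
wrist_force: [-0.4, -0.5, -0.4]
finger_gap: 60.0
```

>>> arm_command:
  series:
    - [60,[-20,150,0],0]
    - [60,[-40,300,0],0]

```text
clock: 15.55
eef_pos: [190.1, 889.4, 344.5]
eef_rot: [1.616, 1.084, 1.384]
wrist_force: [-0.3, 0.4, 0.4]
finger_gap: 59.9
```

>>> arm_command:
  series:
    - [60,[-20,150,0],0]
    - [60,[-40,300,0],0]

```text
clock: 15.8
eef_pos: [193.0, 891.1, 367.6]
eef_rot: [1.614, 1.039, 1.381]
wrist_force: [-0.9, 0.2, -0.2]
finger_gap: 59.9
```

>>> arm_command:
  series:
    - [60,[-20,150,0],0]
    - [60,[-40,300,0],0]

```text
clock: 16.05
eef_pos: [195.3, 891.2, 392.8]
eef_rot: [1.612, 0.995, 1.379]
wrist_force: [0.6, 0.7, 1.1]
finger_gap: 59.9
```

```bash
python3 - <<'E'
from h import *
s,R=info(); print(s['eef_pos'],np.hypot(*s['eef_pos'][:2]))
E
```

```text
t 16.05 TCPc [967.5 377.9 392.8] jaw z ang(coder) -96.1 toolx(c) [ 0.543 -0.039 -0.839] F [0.6 0.7 1.1] gap 59.9 q [1.3  0.92 0.24 0.04 1.41 1.54]
[195.27977448 891.24686788 392.81832838] 912.3898124259615
```

```bash
cat >> h.py <<'E'
C=np.array([[EX[0],EX[1],0],[EY[0],EY[1],0],[0,0,1.]])
def axes():
    s,R=info(); A=C@R; print('tool axes in coder (cols x,y,z):\n',A.round(3))
    for t in range(-12,13,1):
        B=A@Ro.from_euler('x',t,degrees=True).as_matrix()
        if abs(B[0,2])<.02: print('turn',t,'z axis',B[:,2].round(3))
    return s,R
E
python3 - <<'E'
from h import *
axes()
plan([(500,60,330,None),(0,-65,330,None),(-130,-65,330,None),(-130,-65,25,None)])
E
```

```text
t 16.05 TCPc [967.5 377.9 392.8] jaw z ang(coder) -96.1 toolx(c) [ 0.543 -0.039 -0.839] F [0.6 0.7 1.1] gap 59.9 q [1.3  0.92 0.24 0.04 1.41 1.54]
tool axes in coder (cols x,y,z):
 [[ 0.543  0.833 -0.106]
 [-0.039 -0.101 -0.994]
 [-0.839  0.544 -0.022]]
turn -8 z axis [ 0.011 -0.999  0.053]
turn -7 z axis [-0.004 -0.999  0.044]
turn -6 z axis [-0.019 -0.999  0.034]
t 16.05 TCPc [967.5 377.9 392.8] jaw z ang(coder) -96.1 toolx(c) [ 0.543 -0.039 -0.839] F [0.6 0.7 1.1] gap 59.9 q [1.3  0.92 0.24 0.04 1.41 1.54]
(500, 60, 330, None) shift [-188.7, -391.3, 367.2] turn 0.0
(0, -65, 330, None) shift [-455.2, -795.1, 544.7] turn 0.0
(-130, -65, 330, None) shift [-525.8, -903.4, 558.5] turn 0.0
(-130, -65, 25, None) shift [-270.0, -1069.3, 565.4] turn 0.0
```

>>> arm_command:
  series:
    - [60,[-19,-39,37],-2]
    - [60,[-38,-78,74],-4]
    - [60,[-57,-117,110],-6]
    - [60,[-76,-156,147],-7]
    - [60,[-95,-195,184],-7]
    - [60,[-113,-234,220],-7]
    - [60,[-132,-273,257],-7]
    - [60,[-151,-312,294],-7]
    - [60,[-170,-351,330],-7]
    - [60,[-189,-391,367],-7]
    - [60,[-216,-432,385],-7]
    - [60,[-243,-473,403],-7]

```text
clock: 17.55
eef_pos: [467.8, 283.7, 330.8]
eef_rot: [1.489, 0.995, 1.378]
wrist_force: [1.1, 0.7, 0.4]
finger_gap: 60.0
```

```bash
python3 - <<'E'
from h import *
axes()
plan([(0,-65,330,None),(-130,-65,330,None),(-130,-65,25,None)])
E
```

```text
t 17.55 TCPc [396.9  34.7 330.8] jaw z ang(coder) -90.2 toolx(c) [ 0.543 -0.04  -0.839] F [1.1 0.7 0.4] gap 60.0 q [0.23 0.04 1.63 0.55 1.26 0.22]
tool axes in coder (cols x,y,z):
 [[ 0.543  0.84  -0.004]
 [-0.04   0.021 -0.999]
 [-0.839  0.543  0.045]]
turn -1 z axis [ 0.011 -0.998  0.054]
turn 0 z axis [-0.004 -0.999  0.045]
turn 1 z axis [-0.019 -0.999  0.035]
t 17.55 TCPc [396.9  34.7 330.8] jaw z ang(coder) -90.2 toolx(c) [ 0.543 -0.04  -0.839] F [1.1 0.7 0.4] gap 60.0 q [0.23 0.04 1.63 0.55 1.26 0.22]
(0, -65, 330, None) shift [-211.0, -335.7, 101.2] turn 0.0
(-130, -65, 330, None) shift [-281.6, -444.8, 101.7] turn 0.0
(-130, -65, 25, None) shift [-25.9, -610.4, 88.1] turn 0.0
```

>>> arm_command:
  series:
    - [60,[-31,-49,12],0]
    - [60,[-62,-98,24],0]
    - [60,[-93,-147,36],0]
    - [60,[-124,-196,50],0]
    - [60,[-155,-245,64],0]
    - [60,[-186,-294,80],0]
    - [60,[-215,-340,95],0]
    - [60,[-245,-390,101],0]
    - [60,[-270,-430,101],0]
    - [60,[-281,-445,101],0]
    - [60,[-281,-445,101],0]

```text
clock: 18.92
eef_pos: [503.0, -251.3, 329.4]
eef_rot: [1.488, 0.995, 1.377]
wrist_force: [-0.2, 0.5, -0.1]
finger_gap: 60.0
```

```bash
python3 - <<'E'
from h import *
plan([(-130,-68,28,None),(-90,-68,28,None)])
carton('side6.png','side')
E
```

```text
t 18.93 TCPc [-130.   -64.3  329.4] jaw z ang(coder) -90.3 toolx(c) [ 0.543 -0.04  -0.839] F [-0.2  0.5 -0.1] gap 60.0 q [-0.75  0.41  1.18  0.5   1.84 -0.58]
(-130, -68, 28, None) shift [252.9, -163.7, -9.8] turn 0.0
(-90, -68, 28, None) shift [274.6, -130.1, -10.0] turn 0.0
carton ((32.65064239501953, -69.32357788085938), (113.15583801269531, 202.82894897460938), 87.95435333251953) n 2569
[[-71.0, -122.0], [132.0, -129.0], [136.0, -16.0], [-67.0, -9.0]]
```

View pics/side6.png

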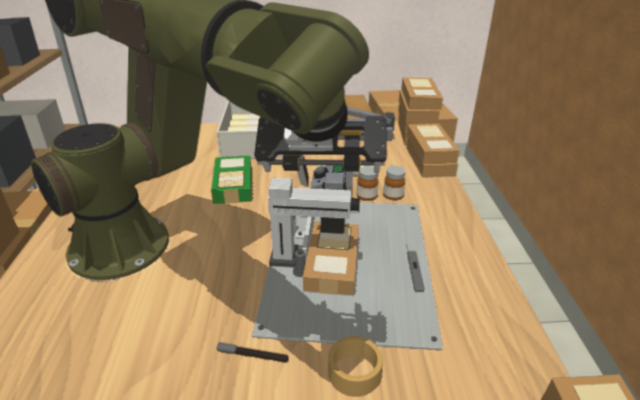

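>>> arm_command:
  series:
    - [60,[50,-33,-2],0]
    - [60,[100,-66,-4],0]
    - [60,[150,-98,-6],0]
    - [60,[200,-130,-8],0]
    - [60,[240,-155,-8],0]
    - [60,[253,-164,-8],0]
    - [60,[253,-164,-8],0]

```text
clock: 19.85
eef_pos: [509.1, -250.6, 28.7]
eef_rot: [1.488, 0.995, 1.378]
wrist_force: [-0.1, -0.0, 0.2]
finger_gap: 60.0
```

```bash
python3 - <<'E'
from h import *
s,R=info()
plan([(x,-69,26,None) for x in (-90,-76,-40,0,20,30,33,36)])
snap('side','side7.png'); snap('wrist','wrist7.png')
E
```

```text
t 19.85 TCPc [-128.6  -70.3   28.7] jaw z ang(coder) -90.2 toolx(c) [ 0.543 -0.04  -0.839] F [-0.1 -0.   0.2] gap 60.0 q [-0.75  0.71  1.47  0.5   1.33 -0.85]
t 19.85 TCPc [-128.6  -70.3   28.7] jaw z ang(coder) -90.2 toolx(c) [ 0.543 -0.04  -0.839] F [-0.1 -0.   0.2] gap 60.0 q [-0.75  0.71  1.47  0.5   1.33 -0.85]
(-90, -69, 26, None) shift [23.2, 31.0, -1.5] turn 0.0
(-76, -69, 26, None) shift [30.8, 42.7, -1.6] turn 0.0
(-40, -69, 26, None) shift [50.4, 72.9, -1.7] turn 0.0
(0, -69, 26, None) shift [72.1, 106.5, -1.8] turn 0.0
(20, -69, 26, None) shift [83.0, 123.3, -1.9] turn 0.0
(30, -69, 26, None) shift [88.4, 131.7, -1.9] turn 0.0
(33, -69, 26, None) shift [90.0, 134.2, -1.9] turn 0.0
(36, -69, 26, None) shift [91.7, 136.7, -1.9] turn 0.0
```

View pics/side7.png

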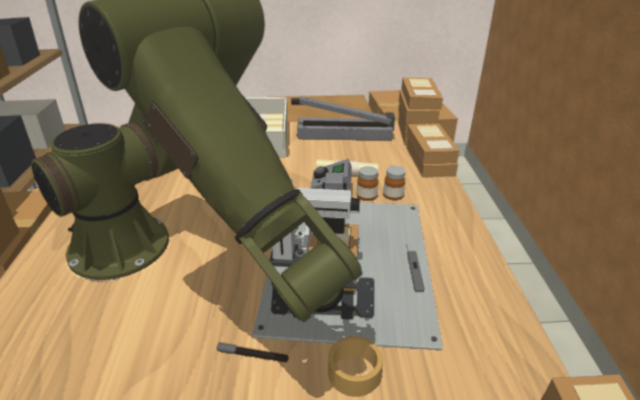

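View pics/wrist7.png

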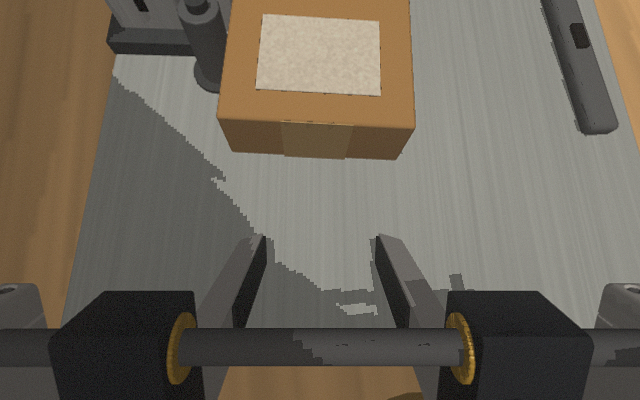

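Wrist view: both finger tips at (250,240) and (385,240) face the carton's near end at (315,140). The post at (205,45) is clear. I push in.

>>> arm_command:
  series:
    - [60,[12,16,-1],0]
    - [60,[23,31,-1],0]
    - [60,[30,41,-1],0]
    - [60,[34,47,-1],0]
    - [60,[39,55,-1],0]
    - [60,[44,63,-1],0]
    - [60,[50,73,-2],0]
    - [60,[55,80,-2],0]
    - [60,[61,89,-2],0]
    - [60,[66,98,-2],0]
    - [60,[72,106,-2],0]
    - [60,[72,106,-2],0]

```text
clock: 21.45
eef_pos: [523.4, -123.1, 26.9]
eef_rot: [1.485, 0.995, 1.376]
wrist_force: [0.1, 0.5, -0.0]
finger_gap: 59.9
```

```bash
python3 - <<'E'
from h import *
s,R=info()
plan([(x,-69,26,None) for x in (10,20,30,33,36)])
snap('wrist','wrist8.png')
carton('side8.png','side')
E
```

```text
t 21.45 TCPc [ -0.3 -69.2  26.9] jaw z ang(coder) -90.1 toolx(c) [ 0.543 -0.041 -0.839] F [ 0.1  0.5 -0. ] gap 59.9 q [-0.56  0.61  1.65  0.58  1.18 -0.76]
t 21.45 TCPc [ -0.3 -69.2  26.9] jaw z ang(coder) -90.1 toolx(c) [ 0.543 -0.041 -0.839] F [ 0.1  0.5 -0. ] gap 59.9 q [-0.56  0.61  1.65  0.58  1.18 -0.76]
(10, -69, 26, None) shift [6.4, 8.1, -0.3] turn 0.0
(20, -69, 26, None) shift [11.8, 16.5, -0.3] turn 0.0
(30, -69, 26, None) shift [17.2, 24.9, -0.3] turn 0.0
(33, -69, 26, None) shift [18.9, 27.5, -0.3] turn 0.0
(36, -69, 26, None) shift [20.5, 30.0, -0.3] turn 0.0
carton ((65.38032531738281, -110.84733581542969), (34.314231872558594, 118.9947280883789), 82.30147552490234) n 126
[[4.0, -120.0], [122.0, -136.0], [127.0, -102.0], [9.0, -86.0]]
```

View pics/side8.png

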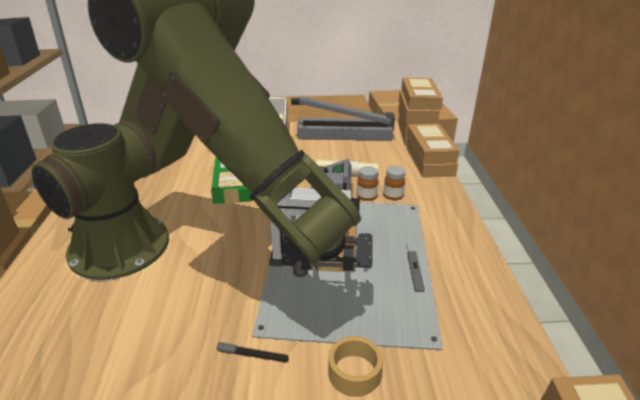

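View pics/wrist8.png

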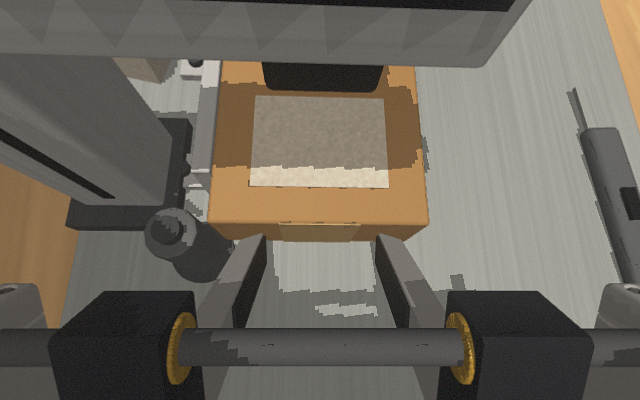

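Wrist view: the carton's near end at (315,225) is square on both fingers, the post at (185,240) is beside it, and the beam lies ahead. I continue to the stop.

>>> arm_command:
  series:
    - [60,[3,4,0],0]
    - [60,[6,8,0],0]
    - [60,[9,12,0],0]
    - [60,[12,17,0],0]
    - [60,[15,21,0],0]
    - [60,[17,25,0],0]
    - [60,[18,26,0],0]
    - [60,[19,28,0],0]
    - [60,[19,28,0],0]

```text
clock: 22.68
eef_pos: [527.4, -90.0, 26.0]
eef_rot: [1.485, 0.995, 1.376]
wrist_force: [0.3, -2.4, 1.3]
finger_gap: 59.8
```

```bash
python3 - <<'E'
from h import *
s,R=info()
X=cloud(snap('wrist','wrist9.png'))
xy=X[...,:2]-O; Y=np.stack([xy@EX,xy@EY,X[...,2]],-1); np.save('pics/w9.npy',Y)
for v in range(60,260,12): print(v,[Y[v,u].round(0).tolist() for u in (230,320,405)])
E
```

```text
t 22.68 TCPc [ 33.1 -69.3  26. ] jaw z ang(coder) -90.2 toolx(c) [ 0.543 -0.041 -0.839] F [ 0.3 -2.4  1.3] gap 59.8 q [-0.51  0.59  1.69  0.61  1.14 -0.73]
60 [[1.0, -61.0, 218.0], [1.0, -61.0, 218.0], [1.0, -61.0, 218.0]]
72 [[1.0, -61.0, 218.0], [1.0, -61.0, 218.0], [1.0, -61.0, 218.0]]
84 [[1.0, -61.0, 218.0], [1.0, -61.0, 218.0], [1.0, -61.0, 218.0]]
96 [[1.0, -61.0, 218.0], [1.0, -61.0, 218.0], [1.0, -61.0, 218.0]]
108 [[1.0, -61.0, 218.0], [1.0, -61.0, 218.0], [1.0, -61.0, 218.0]]
120 [[1.0, -61.0, 218.0], [1.0, -61.0, 218.0], [1.0, -61.0, 218.0]]
132 [[26.0, -50.0, 172.0], [27.0, -63.0, 171.0], [26.0, -75.0, 172.0]]
144 [[25.0, -49.0, 169.0], [25.0, -63.0, 170.0], [26.0, -76.0, 169.0]]
156 [[26.0, -48.0, 163.0], [25.0, -63.0, 165.0], [26.0, -77.0, 165.0]]
168 [[26.0, -47.0, 157.0], [26.0, -63.0, 158.0], [27.0, -79.0, 158.0]]
180 [[26.0, -45.0, 151.0], [26.0, -64.0, 151.0], [26.0, -81.0, 152.0]]
192 [[57.0, -24.0, 52.0], [58.0, -68.0, 52.0], [58.0, -111.0, 53.0]]
204 [[51.0, -24.0, 53.0], [51.0, -68.0, 53.0], [52.0, -110.0, 53.0]]
216 [[45.0, -25.0, 52.0], [45.0, -68.0, 52.0], [45.0, -110.0, 53.0]]
228 [[41.0, -23.0, 44.0], [40.0, -68.0, 47.0], [41.0, -111.0, 46.0]]
240 [[41.0, -17.0, 12.0], [40.0, -70.0, 17.0], [41.0, -120.0, 16.0]]
252 [[34.0, -17.0, 8.0], [35.0, -70.0, 7.0], [27.0, -108.0, 54.0]]
```

View pics/wrist9.png

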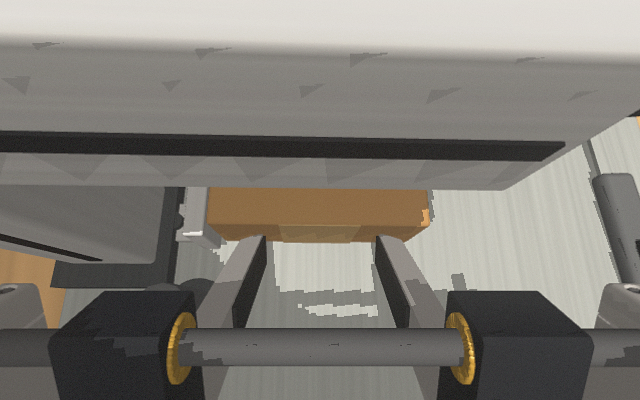

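>>> arm_command:
  series:
    - [60,[0.5,1,0],0]
    - [60,[1,2,0],0]
    - [60,[1.5,2.5,0],0]
    - [60,[1.5,2.5,0],0]

```text
clock: 23.22
eef_pos: [528.2, -88.7, 26.2]
eef_rot: [1.482, 0.998, 1.372]
wrist_force: [-1.5, -15.0, 0.4]
finger_gap: 60.0
```

```bash
python3 - <<'E'
from h import *
s,R=info(); print(s['moment'])
X=cloud(snap('wrist','wrist10.png'))
xy=X[...,:2]-O; Y=np.stack([xy@EX,xy@EY,X[...,2]],-1)
for v in (200,232,236,240): print(v,[Y[v,u].round(1).tolist() for u in (215,230,320,405,425)])
m=(Y[...,2]>10)&(Y[...,2]<47)&(Y[...,0]>30)&(Y[...,0]<60)&(Y[...,1]<-5)&(Y[...,1]>-130)
p=Y[m]; print(len(p),np.polyfit(p[:,1],p[:,0],1),np.percentile(p[:,1],[1,99]))
t=(abs(Y[...,2]-53)<2)&(Y[...,0]>43)&(Y[...,0]<75)&(Y[...,1]>-140)&(Y[...,1]<0)
q=Y[t]
for a in range(44,72,5):
    w=q[(q[:,0]>=a)&(q[:,0]<a+5)]
    if len(w): print(a,w[:,1].min().round(1),w[:,1].max().round(1))
E
```

```text
t 23.23 TCPc [ 34.4 -69.9  26.2] jaw z ang(coder) -90.2 toolx(c) [ 0.54  -0.043 -0.84 ] F [ -1.5 -15.    0.4] gap 60.0 q [-0.5   0.59  1.69  0.61  1.14 -0.73]
[-2.47927513  0.26539162 -0.11674456]
200 [[54.3, -17.3, 51.8], [54.2, -24.7, 52.4], [54.6, -68.7, 52.8], [55.1, -111.2, 52.6], [55.1, -121.3, 52.9]]
232 [[41.6, -14.8, 36.8], [41.2, -22.9, 38.8], [40.6, -69.1, 43.0], [41.3, -113.4, 41.3], [49.0, -136.5, 5.9]]
236 [[42.8, -10.8, 20.2], [40.8, -21.3, 30.3], [40.5, -69.5, 33.4], [40.8, -115.5, 33.4], [46.2, -135.9, 7.1]]
240 [[40.7, -10.8, 19.6], [41.0, -18.8, 17.9], [40.7, -70.1, 21.1], [41.4, -119.6, 18.9], [43.6, -135.4, 7.8]]
3655 [1.55078288e-02 4.10419321e+01] [-120.34646272   -5.84416869]
44 -122.8 -13.6
49 -122.5 -13.8
54 -123.0 -13.7
```

The push force rose to 15 N with no more travel, so the carton is on the end stop. Now I check the gap to the fence.

```bash
python3 - <<'E'
from h import *
c=load('wrist10.png'); X=cloud(c); xy=X[...,:2]-O; Y=np.stack([xy@EX,xy@EY,X[...,2]],-1)
for v in (192,198,204): print(v,[(u,*Y[v,u].round(1).tolist()) for u in range(188,222,3)])
cv2.imwrite('pics/w10c.png',cv2.resize(c['pixels'][170:270,160:460,::-1],None,fx=2.6,fy=2.6,interpolation=cv2.INTER_CUBIC))
E
```

```text
192 [(188, 26.0, -37.0, 148.7), (191, 26.2, -37.5, 148.2), (194, 26.7, -37.6, 146.8), (197, 26.1, -38.8, 148.6), (200, 26.3, -39.3, 148.1), (203, 26.0, -40.1, 148.8), (206, 26.4, -40.4, 147.8), (209, 25.9, -41.4, 149.2), (212, 25.9, -42.0, 149.3), (215, 26.2, -42.4, 148.5), (218, 26.2, -43.0, 148.4), (221, 26.3, -43.6, 148.1)]
198 [(188, 56.4, -2.9, 48.0), (191, 56.3, -4.5, 48.4), (194, 56.3, -6.0, 48.5), (197, 56.8, -7.0, 47.0), (200, 56.5, -8.8, 47.9), (203, 56.7, -10.1, 47.4), (206, 57.5, -10.8, 44.8), (209, 55.4, -14.2, 51.6), (212, 2.9, -60.8, 218.1), (215, 54.9, -17.6, 53.3), (218, 55.2, -18.8, 52.4), (221, 55.2, -20.3, 52.5)]
204 [(188, 53.4, -3.2, 47.7), (191, 53.5, -4.5, 47.3), (194, 53.1, -6.4, 48.6), (197, 53.4, -7.5, 47.6), (200, 53.3, -9.1, 48.1), (203, 53.4, -10.5, 47.9), (206, 54.5, -10.9, 44.1), (209, 52.2, -14.6, 51.9), (212, 52.0, -16.3, 52.8), (215, 51.9, -17.8, 53.3), (218, 52.1, -19.1, 52.5), (221, 52.1, -20.5, 52.4)]
```

View pics/w10c.png

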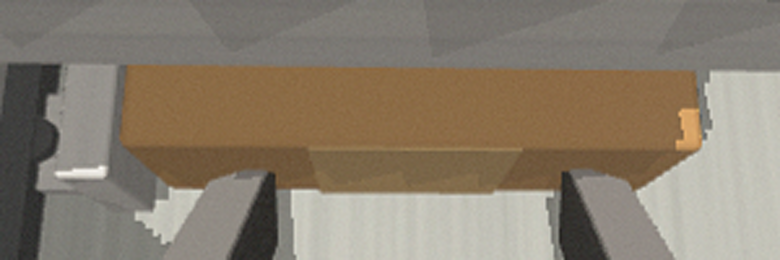

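The crop shows a gap of about 3 mm between the fence edge (115,100) and the carton edge (123,100). I back out and nudge the near end over from the open side, still leaning clear of the beam.

```bash
python3 - <<'E'
from h import *
plan([(-25,-70,26,None),(-25,-172,22,None),(48,-172,22,None),(48,-166,22,None),(48,-162,22,None),(48,-160,22,None)])
E
```

```text
t 23.27 TCPc [ 34.4 -69.9  26.2] jaw z ang(coder) -90.2 toolx(c) [ 0.54  -0.043 -0.84 ] F [ -0.8 -14.3   1.6] gap 60.1 q [-0.5   0.59  1.69  0.61  1.14 -0.73]
(-25, -70, 26, None) shift [-31.9, -50.0, 0.3] turn 0.0
(-25, -172, 22, None) shift [-24.2, -54.5, 102.0] turn 0.0
(48, -172, 22, None) shift [15.2, 6.9, 101.7] turn 0.0
(48, -166, 22, None) shift [15.0, 7.0, 95.8] turn 0.0
(48, -162, 22, None) shift [14.8, 7.1, 91.8] turn 0.0
(48, -160, 22, None) shift [14.7, 7.2, 89.8] turn 0.0
```

>>> arm_command:
  series:
    - [60,[-16,-25,0],0]
    - [60,[-32,-50,0],0]
    - [60,[-28,-52,50],0]
    - [60,[-24,-54,102],0]
    - [60,[-4,-24,102],0]
    - [60,[15,7,102],0]
    - [60,[15,7,102],0]
    - [60,[15,7,97],0]
    - [60,[15,7,94],0]
    - [60,[15,7,92],0]
    - [60,[15,7,91],0]
    - [60,[15,7,91],0]

```text
clock: 24.78
eef_pos: [622.6, -87.8, 22.7]
eef_rot: [1.471, 0.999, 1.359]
wrist_force: [15.3, -3.3, -2.5]
finger_gap: 59.6
```

```bash
python3 - <<'E'
from h import *
s,R=info()
c=snap('wrist','wrist11.png'); X=cloud(c); xy=X[...,:2]-O; Y=np.stack([xy@EX,xy@EY,X[...,2]],-1)
snap('top','top11.png')
t=(abs(Y[...,2]-53)<2.5)&(Y[...,0]>43)&(Y[...,0]<240)&(Y[...,1]>-140)&(Y[...,1]<0); q=Y[t]
for a in list(range(44,72,5))+list(range(130,240,15)):
    w=q[(q[:,0]>=a)&(q[:,0]<a+5)]
    if len(w): print(a,w[:,1].min().round(1),w[:,1].max().round(1))
E
```

```text
t 24.77 TCPc [  46.6 -163.5   22.7] jaw z ang(coder) -90.4 toolx(c) [ 0.539 -0.05  -0.841] F [15.3 -3.3 -2.5] gap 59.6 q [-0.43  0.74  1.42  0.61  1.19 -0.61]
44 -121.0 -41.0
49 -121.1 -40.9
54 -121.3 -40.8
59 -121.4 -41.4
64 -121.3 -41.8
69 -121.3 -41.4
130 -122.2 -88.9
145 -122.1 -86.3
160 -122.4 -78.9
175 -122.8 -71.3
```

View pics/wrist11.png

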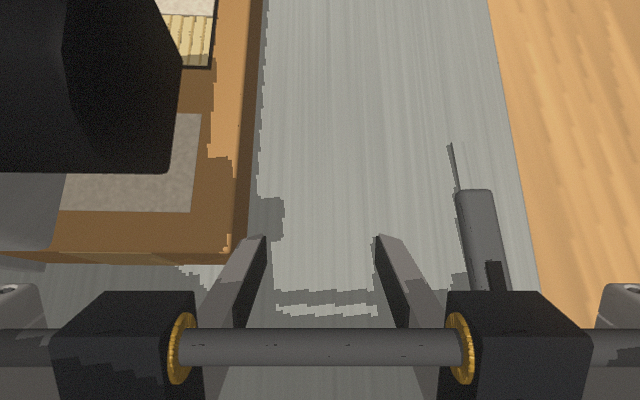

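View pics/top11.png

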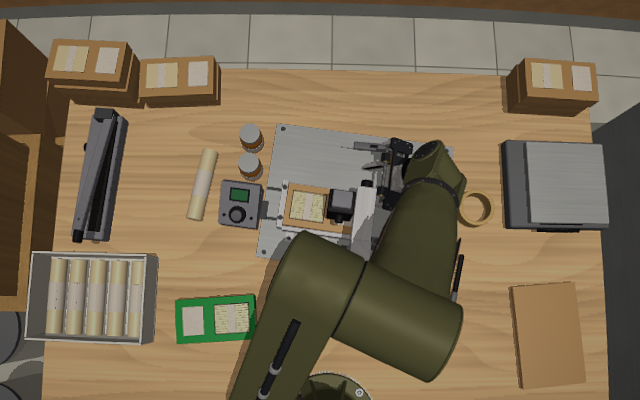

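The near end is now on the fence (15 N), and the -y side runs from -121.0 at x=44 to -122.7 at x=175. The leading end is about 1–2 mm off, at -0.75°. I'll push the near end again at its open-side corner, which makes a closing couple with the stop.

```bash
python3 - <<'E'
from h import *
plan([(46,-172,23,None),(-20,-172,23,None),(-20,-107,26,None),(24,-107,26,None),(33,-107,26,None),(38,-107,26,None)])
E
```

```text
t 24.88 TCPc [  46.6 -163.5   22.7] jaw z ang(coder) -90.4 toolx(c) [ 0.539 -0.049 -0.841] F [15.6 -1.6 -1.8] gap 60.1 q [-0.43  0.74  1.42  0.61  1.19 -0.61]
(46, -172, 23, None) shift [-0.2, -0.5, 8.5] turn 0.0
(-20, -172, 23, None) shift [-35.7, -56.1, 9.0] turn 0.0
(-20, -107, 26, None) shift [-41.5, -53.0, -55.7] turn 0.0
(24, -107, 26, None) shift [-17.8, -16.0, -56.1] turn 0.0
(33, -107, 26, None) shift [-12.9, -8.4, -56.1] turn 0.0
(38, -107, 26, None) shift [-10.2, -4.2, -56.2] turn 0.0
```

>>> arm_command:
  series:
    - [60,[0,0,9],0]
    - [30,[-36,-56,9],0]
    - [0,[-38,-55,-25],0]
    - [0,[-41,-53,-56],0]
    - [0,[-30,-34,-56],0]
    - [0,[-18,-16,-56],0]
    - [0,[-13,-9,-56],0]
    - [0,[-12,-7,-56],0]
    - [0,[-11,-5,-56],0]
    - [0,[-10,-4,-56],0]
    - [0,[-10,-4,-56],0]

```text
clock: 26.25
eef_pos: [566.4, -92.8, 25.8]
eef_rot: [1.465, 1.005, 1.352]
wrist_force: [-7.0, -27.3, 1.3]
finger_gap: 0.6
```

```bash
python3 - <<'E'
from h import *
s,R=info()
c=snap('wrist','wrist12.png'); X=cloud(c); xy=X[...,:2]-O; Y=np.stack([xy@EX,xy@EY,X[...,2]],-1)
t=(abs(Y[...,2]-53)<2.5)&(Y[...,0]>43)&(Y[...,0]<240)&(Y[...,1]>-140)&(Y[...,1]<0); q=Y[t]
for a in list(range(44,72,5))+list(range(130,240,15)):
    w=q[(q[:,0]>=a)&(q[:,0]<a+5)]
    if len(w): print(a,w[:,1].min().round(1),w[:,1].max().round(1))
c=snap('top','top12.png'); X=cloud(c); xy=X[...,:2]-O; Y=np.stack([xy@EX,xy@EY,X[...,2]],-1)
m=(abs(Y[...,2]-53)<4)&(Y[...,0]>135)&(Y[...,0]<238)&(Y[...,1]>-130)&(Y[...,1]<-11)
q=Y[m]
for a in range(136,240,12):
    w=q[(q[:,0]>=a)&(q[:,0]<a+12)]
    if len(w): print(a,np.percentile(w[:,1],[2,98]).round(1))
cv2.imwrite('pics/top12c.png',cv2.resize(c['pixels'][160:260,250:400,::-1],None,fx=5,fy=5,interpolation=cv2.INTER_CUBIC))
E
```

```text
t 26.25 TCPc [  34.9 -108.3   25.8] jaw z ang(coder) -90.5 toolx(c) [ 0.533 -0.053 -0.844] F [ -7.  -27.3   1.3] gap 0.6 q [-0.48  0.64  1.59  0.6   1.15 -0.68]
44 -123.3 -13.8
49 -122.9 -13.5
54 -123.1 -14.6
59 -123.2 -117.4
64 -122.9 -119.6
69 -123.2 -121.3
136 [-119.2  -13.4]
148 [-118.8  -13.6]
160 [-118.4  -13.5]
172 [-118.5  -13.2]
184 [-119.3  -12.4]
196 [-118.6  -15.1]
208 [-118.6  -13.8]
220 [-118.8  -14.2]
232 [-118.2  -15.8]
```

View pics/top12c.png

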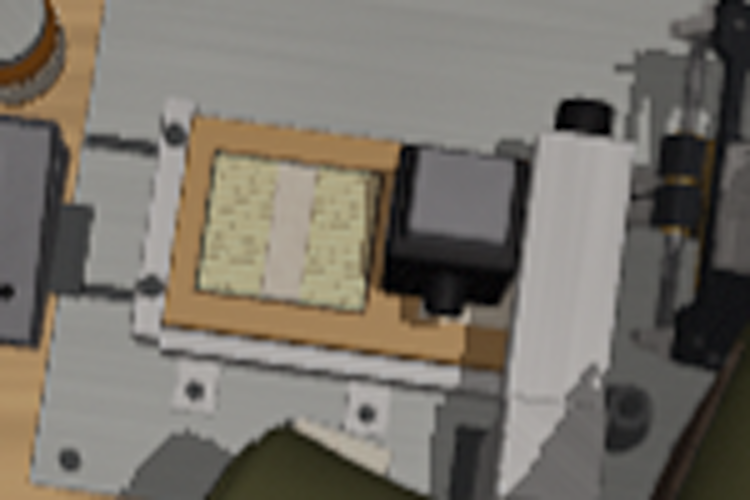

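Pressing at the corner squared the carton but let it ease off the fence by about 2–3 mm. The crop shows a parallel sliver at (300,345). It needs a sideways push past the print head with an upright tool, so I'll take the lean off at the reach limit on the right.

```bash
python3 - <<'E'
from h import *
s,R=info()
def w(p): print(p,(R.T@(np.array(p)-s['eef_pos'])).round(0), w2c(p).round(0))
plan([(-30,-112,27,None),(-60,-112,150,None),(-90,-112,270,None)])
for p in ((430,-260,280),(200,-480,280),(-60,-560,280),(-75,-610,280)): w(p)
E
```

```text
t 26.35 TCPc [  34.9 -108.3   25.8] jaw z ang(coder) -90.5 toolx(c) [ 0.534 -0.053 -0.844] F [ -7.3 -27.8   2. ] gap 0.8 q [-0.48  0.64  1.59  0.6   1.15 -0.68]
t 26.35 TCPc [  34.9 -108.3   25.8] jaw z ang(coder) -90.5 toolx(c) [ 0.534 -0.053 -0.844] F [ -7.3 -27.8   2. ] gap 0.8 q [-0.48  0.64  1.59  0.6   1.15 -0.68]
(-30, -112, 27, None) shift [-35.4, -54.3, 4.4] turn 0.0
(-60, -112, 150, None) shift [-155.3, -14.1, 11.6] turn 0.0
(-90, -112, 270, None) shift [-272.6, 24.5, 18.7] turn 0.0
(430, -260, 280) [-318.  -16.  -99.] [-147.    7.  280.]
(200, -480, 280) [-460. -219. -299.] [-393.  209.  280.]
(-60, -560, 280) [-532. -307. -546.] [-504.  458.  280.]
(-75, -610, 280) [-560. -351. -554.] [-555.  467.  280.]
```

>>> arm_command:
  series:
    - [0,[-18,-28,2],0]
    - [0,[-36,-55,4],0]
    - [0,[-90,-40,8],0]
    - [0,[-145,-20,10],0]
    - [0,[-200,0,14],0]
    - [0,[-255,18,18],0]
    - [0,[-290,5,-30],0]
    - [0,[-310,-10,-85],0]
    - [0,[-340,-50,-125],0]
    - [0,[-370,-90,-165],0]
    - [0,[-400,-132,-207],0]
    - [0,[-430,-175,-250],0]

```text
clock: 27.85
eef_pos: [263.1, -425.9, 281.4]
eef_rot: [1.465, 1.005, 1.353]
wrist_force: [0.5, -1.0, 0.8]
finger_gap: 0.5
```

```bash
python3 - <<'E'
from h import *
s,R=info(); print(s['eef_pos'])
def w(p): print(p,(R.T@(np.array(p)-s['eef_pos'])).round(0), w2c(p).round(0))
for p in ((200,-480,280),(-60,-560,280),(-75,-660,280)): w(p)
E
```

```text
t 27.85 TCPc [-332.1  152.9  281.4] jaw z ang(coder) -90.5 toolx(c) [ 0.533 -0.052 -0.844] F [ 0.5 -1.   0.8] gap 0.5 q [-1.24  0.42  1.28  0.3   1.92 -1.1 ]
[ 263.12287756 -425.88913339  281.38009486]
(200, -480, 280) [-34. -51. -56.] [-393.  209.  280.]
(-60, -560, 280) [-106. -139. -303.] [-504.  458.  280.]
(-75, -660, 280) [-160. -224. -305.] [-605.  461.  280.]
```

>>> arm_command:
  series:
    - [0,[-20,-28,-50],0]
    - [0,[-37,-54,-100],0]
    - [0,[-54,-80,-150],0]
    - [0,[-70,-100,-200],0]
    - [0,[-88,-120,-250],0]
    - [0,[-106,-139,-300],0]
    - [0,[-133,-182,-303],0]
    - [0,[-160,-224,-305],0]
    - [0,[-160,-224,-305],0]

```text
clock: 28.98
eef_pos: [-74.5, -660.5, 278.8]
eef_rot: [1.465, 1.005, 1.354]
wrist_force: [0.3, 0.1, -0.2]
finger_gap: 0.5
```

>>> arm_command:
  series:
    - [0,[0,-150,0],0]
    - [0,[0,-300,0],0]
    - [0,[0,-300,0],0]

```text
clock: 29.35
eef_pos: [-74.0, -702.6, 162.7]
eef_rot: [1.459, 1.03, 1.348]
wrist_force: [-0.7, -0.5, 0.9]
finger_gap: 0.2
```

```bash
python3 - <<'E'
from h import *
s,R=info(); print(s['eef_pos'])
E
```

```text
t 29.35 TCPc [-647.1  454.5  162.7] jaw z ang(coder) -90.4 toolx(c) [ 0.513 -0.053 -0.857] F [-0.7 -0.5  0.9] gap 0.2 q [-1.74  1.2   0.24  0.04  2.25 -1.61]
[ -73.99817897 -702.59320711  162.71631556]
```

>>> arm_command:
  series:
    - [0,[-120,-100,0],0]
    - [0,[-240,-200,0],0]

```text
clock: 29.6
eef_pos: [-76.7, -705.8, 180.0]
eef_rot: [1.452, 1.064, 1.34]
wrist_force: [-0.1, 0.4, 0.9]
finger_gap: 0.2
```

>>> arm_command:
  series:
    - [0,[-120,-100,0],0]
    - [0,[-240,-200,0],0]

```text
clock: 29.85
eef_pos: [-79.4, -709.1, 196.4]
eef_rot: [1.443, 1.101, 1.329]
wrist_force: [-0.0, 0.1, -0.1]
finger_gap: 0.3
```

>>> arm_command:
  series:
    - [0,[-80,-140,0],0]
    - [0,[-160,-280,0],0]

```text
clock: 30.1
eef_pos: [-80.9, -721.6, 176.8]
eef_rot: [1.432, 1.137, 1.318]
wrist_force: [0.8, -0.1, -0.6]
finger_gap: 0.5
```

```bash
python3 - <<'E'
from h import *
s,R=info(); print(s['eef_pos'])
E
```

```text
t 30.10 TCPc [-666.8  459.1  176.8] jaw z ang(coder) -90.4 toolx(c) [ 0.417 -0.056 -0.907] F [ 0.8 -0.1 -0.6] gap 0.5 q [-1.75  1.17  0.23  0.04  2.17 -1.62]
[ -80.93843248 -721.6027102   176.76396922]
```

>>> arm_command:
  series:
    - [0,[-90,-130,0],0]
    - [0,[-180,-260,0],0]

```text
clock: 30.35
eef_pos: [-82.8, -730.9, 171.3]
eef_rot: [1.419, 1.173, 1.304]
wrist_force: [1.1, 0.4, 0.5]
finger_gap: 0.5
```

>>> arm_command:
  series:
    - [0,[-90,-130,0],0]
    - [0,[-180,-260,0],0]

```text
clock: 30.6
eef_pos: [-84.7, -739.7, 170.3]
eef_rot: [1.403, 1.211, 1.287]
wrist_force: [0.3, -0.3, 0.5]
finger_gap: 0.4
```

>>> arm_command:
  series:
    - [0,[-80,-130,0],0]
    - [0,[-160,-260,0],0]

```text
clock: 30.85
eef_pos: [-86.5, -749.3, 167.1]
eef_rot: [1.383, 1.248, 1.266]
wrist_force: [0.0, -0.7, 0.1]
finger_gap: 0.6
```

>>> arm_command:
  series:
    - [0,[-70,-140,0],0]
    - [0,[-140,-280,0],0]

```text
clock: 31.1
eef_pos: [-88.1, -760.5, 158.8]
eef_rot: [1.358, 1.287, 1.238]
wrist_force: [-0.2, 0.1, 0.5]
finger_gap: 0.5
```

>>> arm_command:
  series:
    - [0,[-60,-140,0],0]
    - [0,[-120,-280,0],0]

```text
clock: 31.35
eef_pos: [-89.7, -772.1, 149.2]
eef_rot: [1.324, 1.324, 1.204]
wrist_force: [-0.2, -0.4, 0.2]
finger_gap: 0.6
```

>>> arm_command:
  series:
    - [0,[-50,-140,0],0]
    - [0,[-100,-280,0],0]

```text
clock: 31.6
eef_pos: [-91.1, -784.3, 138.1]
eef_rot: [1.278, 1.362, 1.157]
wrist_force: [0.2, 0.2, 0.7]
finger_gap: 0.4
```

```bash
python3 - <<'E'
from h import *
s,R=info(); print(s['eef_pos'])
E
```

```text
t 31.60 TCPc [-730.3  461.7  138.1] jaw z ang(coder) -90.4 toolx(c) [ 0.198 -0.06  -0.978] F [0.2 0.2 0.7] gap 0.4 q [-1.75  1.19  0.24  0.05  1.92 -1.62]
[ -91.09601398 -784.31527138  138.13484261]
```

>>> arm_command:
  series:
    - [0,[-50,-140,0],0]
    - [0,[-100,-280,0],0]

```text
clock: 31.85
eef_pos: [-92.8, -796.0, 132.6]
eef_rot: [1.208, 1.401, 1.085]
wrist_force: [-0.5, 0.6, 0.6]
finger_gap: 0.3
```

>>> arm_command:
  series:
    - [0,[-50,-140,0],0]
    - [0,[-100,-280,0],0]

```text
clock: 32.1
eef_pos: [-94.6, -807.1, 132.0]
eef_rot: [1.092, 1.44, 0.968]
wrist_force: [0.3, -0.3, -1.0]
finger_gap: 0.3
```

>>> arm_command:
  series:
    - [0,[-50,-140,0],0]
    - [0,[-100,-280,0],0]

```text
clock: 32.35
eef_pos: [-96.5, -817.6, 135.8]
eef_rot: [0.878, 1.476, 0.753]
wrist_force: [0.2, -0.7, -0.1]
finger_gap: 0.3
```

>>> arm_command:
  series:
    - [0,[-50,-140,0],0]
    - [0,[-100,-280,0],0]

```text
clock: 32.6
eef_pos: [-98.6, -827.3, 143.6]
eef_rot: [0.447, 1.504, 0.32]
wrist_force: [0.2, -0.2, -0.2]
finger_gap: 0.2
```

```bash
python3 - <<'E'
from h import *
s,R=axes(); print(s['eef_pos'])
def w(p): print(p,(R.T@(np.array(p)-s['eef_pos'])).round(0), w2c(p).round(0))
for p in ((60,-600,280),(330,-460,280),(500,-320,280)): w(p)
plan([(-100,-185,280,None),(190,-190,280,None)])
E
```

```text
t 32.60 TCPc [-773.9  464.   143.6] jaw z ang(coder) -90.4 toolx(c) [ 0.028 -0.06  -0.998] F [ 0.2 -0.2 -0.2] gap 0.2 q [-1.75  1.18  0.24  0.06  1.76 -1.62]
tool axes in coder (cols x,y,z):
 [[ 0.028  1.    -0.008]
 [-0.06  -0.006 -0.998]
 [-0.998  0.029  0.06 ]]
turn -1 z axis [ 0.01  -0.998  0.061]
turn 0 z axis [-0.008 -0.998  0.06 ]
[ -98.63927046 -827.30085412  143.63171529]
(60, -600, 280) [-121.  249.  136.] [-529.  334.  280.]
(330, -460, 280) [-101.  422.  386.] [-358.   82.  280.]
(500, -320, 280) [-87. 582. 536.] [-199.  -70.  280.]
t 32.60 TCPc [-773.9  464.   143.6] jaw z ang(coder) -90.4 toolx(c) [ 0.028 -0.06  -0.998] F [ 0.2 -0.2 -0.2] gap 0.2 q [-1.75  1.18  0.24  0.06  1.76 -1.62]
(-100, -185, 280, None) shift [-77.7, 681.3, 650.9] turn 0.0
(190, -190, 280, None) shift [-69.1, 971.2, 653.7] turn 0.0
```

>>> arm_command:
  series:
    - [94,[-30,40,25],0]
    - [94,[-70,80,52],0]
    - [94,[-110,125,84],0]
    - [94,[-130,170,115],0]
    - [94,[-130,220,148],0]
    - [94,[-130,270,182],0]
    - [94,[-130,320,215],0]
    - [94,[-125,370,249],0]
    - [94,[-120,420,283],0]
    - [94,[-115,470,316],0]
    - [94,[-110,520,350],0]
    - [94,[-105,570,384],0]

```text
clock: 34.1
eef_pos: [347.3, -311.3, 288.5]
eef_rot: [0.43, 1.503, 0.303]
wrist_force: [1.0, -1.2, -0.8]
finger_gap: 94.0
```

```bash
python3 - <<'E'
from h import *
s,R=axes(); print(s['eef_pos'])
plan([(190,-200,265,None),(190,-200,36,None),(190,-195,34,None)])
c=snap('top','top13.png'); X=cloud(c); xy=X[...,:2]-O; Y=np.stack([xy@EX,xy@EY,X[...,2]],-1)
m=(abs(Y[...,2]-53)<4)&(Y[...,0]>135)&(Y[...,0]<238)&(Y[...,1]>-130)&(Y[...,1]<-11)
q=Y[m]
for a in range(136,240,12):
    w=q[(q[:,0]>=a)&(q[:,0]<a+12)]
    if len(w): print(a,np.percentile(w[:,1],[2,98]).round(1))
E
```

```text
t 34.10 TCPc [-208.3   83.   288.5] jaw z ang(coder) -90.4 toolx(c) [ 0.028 -0.061 -0.998] F [ 1.  -1.2 -0.8] gap 94.0 q [-0.85  0.04  1.64  0.06  1.44 -0.73]
tool axes in coder (cols x,y,z):
 [[ 0.028  1.    -0.008]
 [-0.061 -0.006 -0.998]
 [-0.998  0.028  0.061]]
turn -1 z axis [ 0.01  -0.998  0.062]
turn 0 z axis [-0.008 -0.998  0.061]
[ 347.3487936  -311.33420519  288.52832805]
t 34.10 TCPc [-208.3   83.   288.5] jaw z ang(coder) -90.4 toolx(c) [ 0.028 -0.061 -0.998] F [ 1.  -1.2 -0.8] gap 94.0 q [-0.85  0.04  1.64  0.06  1.44 -0.73]
(190, -200, 265, None) shift [51.9, 399.1, 278.0] turn 0.0
(190, -200, 36, None) shift [280.4, 392.7, 263.9] turn 0.0
(190, -195, 34, None) shift [282.1, 392.6, 258.8] turn 0.0
136 [-119.2  -12.9]
148 [-118.7  -14.8]
160 [-119.3  -14.4]
172 [-117.9  -13. ]
184 [-119.2  -12.8]
196 [-118.9  -15.1]
208 [-118.9  -14.2]
220 [-118.6  -12.6]
232 [-119.6  -14.7]
```

View pics/top13.png

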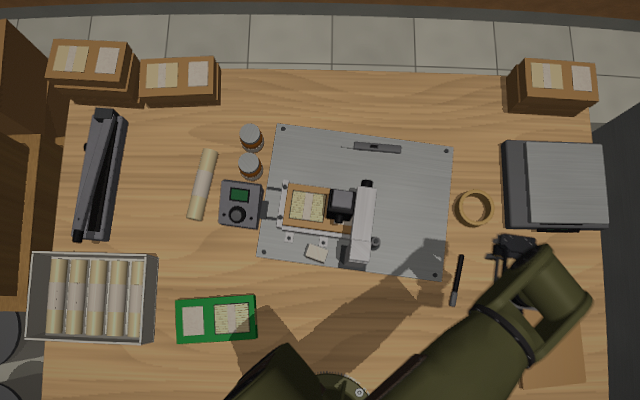

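>>> arm_command:
  series:
    - [94,[0,55,35],0]
    - [94,[0,105,70],0]
    - [94,[10,155,105],0]
    - [94,[20,205,140],0]
    - [94,[30,255,175],0]
    - [94,[40,305,210],0]
    - [94,[50,355,245],0]
    - [94,[52,399,278],0]
    - [94,[110,397,275],0]
    - [94,[170,395,271],0]
    - [94,[230,394,267],0]
    - [94,[280,393,264],0]

```text
clock: 35.65
eef_pos: [677.9, 56.3, 35.2]
eef_rot: [0.446, 1.503, 0.323]
wrist_force: [0.8, 0.0, -0.2]
finger_gap: 93.9
```

```bash
python3 - <<'E'
from h import *
s,R=info()
plan([(190,y,33,None) for y in (-186,-183,-181,-179,-177)])
snap('side','side14.png')
E
```

```text
t 35.65 TCPc [ 196.3 -201.1   35.2] jaw z ang(coder) -90.2 toolx(c) [ 0.029 -0.062 -0.998] F [ 0.8  0.  -0.2] gap 93.9 q [0.02 0.72 1.32 0.02 1.04 0.13]
t 35.65 TCPc [ 196.3 -201.1   35.2] jaw z ang(coder) -90.2 toolx(c) [ 0.029 -0.062 -0.998] F [ 0.8  0.  -0.2] gap 93.9 q [0.02 0.72 1.32 0.02 1.04 0.13]
(190, -186, 33, None) shift [1.1, -6.4, -15.2] turn 0.0
(190, -183, 33, None) shift [0.9, -6.4, -18.2] turn 0.0
(190, -181, 33, None) shift [0.8, -6.4, -20.2] turn 0.0
(190, -179, 33, None) shift [0.6, -6.4, -22.2] turn 0.0
(190, -177, 33, None) shift [0.5, -6.4, -24.2] turn 0.0
```

View pics/side14.png

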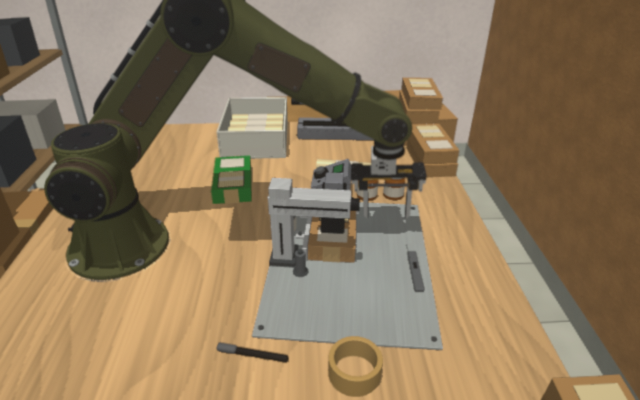

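>>> arm_command:
  series:
    - [94,[1,-14,-8],0]
    - [94,[1,-14,-16],0]
    - [94,[1,-14,-18],0]
    - [94,[1,-14,-20],0]
    - [94,[1,-14,-22],0]
    - [94,[1,-14,-24],0]
    - [94,[1,-14,-24],0]

```text
clock: 36.58
eef_pos: [656.1, 44.1, 30.7]
eef_rot: [0.381, 1.494, 0.258]
wrist_force: [33.5, -9.2, -0.9]
finger_gap: 93.3
```

```bash
python3 - <<'E'
from h import *
s,R=info()
snap('wrist','wrist15.png')
E
```

```text
t 36.58 TCPc [ 181.6 -180.9   30.7] jaw z ang(coder) -90.2 toolx(c) [ 0.028 -0.071 -0.997] F [33.5 -9.2 -0.9] gap 93.3 q [0.   0.67 1.4  0.02 0.99 0.11]
```

View pics/wrist15.png

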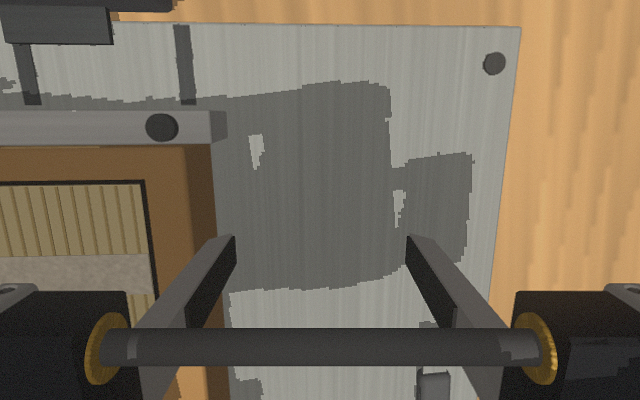

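The force rose to 33 N, so the carton is firmly against the fence. I back off and check.

>>> arm_command:
  series:
    - [94,[0,0,6],0]
    - [94,[0,0,22],0]
    - [94,[-50,0,22],0]
    - [94,[-110,0,22],0]
    - [94,[-170,0,24],0]
    - [94,[-190,0,24],0]

```text
clock: 37.38
eef_pos: [666.6, 38.0, 227.9]
eef_rot: [0.361, 1.487, 0.239]
wrist_force: [-0.9, -0.2, 0.5]
finger_gap: 94.0
```

```bash
python3 - <<'E'
from h import *
s,R=info()
for n in ('wrist','side'):
    c=snap(n,n+'16.png'); X=cloud(c); xy=X[...,:2]-O; Y=np.stack([xy@EX,xy@EY,X[...,2]],-1)
    px=c['pixels'].astype(int); brown=(px[...,0]-px[...,2]>18)
    m=(abs(Y[...,2]-53)<4)&(Y[...,0]>30)&(Y[...,0]<245)&(Y[...,1]>-130)&(Y[...,1]<-2)&brown
    q=Y[m]; print(n,len(q))
    for a in range(30,250,15):
        w=q[(q[:,0]>=a)&(q[:,0]<a+15)]
        if len(w)>5: print(a,np.percentile(w[:,1],[1,99]).round(1),w[:,0].min().round(1),w[:,0].max().round(1))
    f=(abs(Y[...,2]-48)<3)&~brown&(Y[...,1]>-14)&(Y[...,1]<5)&(Y[...,0]>60)&(Y[...,0]<230); print('fence y',np.percentile(Y[f][:,1],[2,98]) if f.sum()>5 else None)
    f=(abs(Y[...,2]-48)<3)&~brown&(Y[...,1]>-130)&(Y[...,1]<-20)&(Y[...,0]>230)&(Y[...,0]<260); print('stop x',np.percentile(Y[f][:,0],[2,98]) if f.sum()>5 else None)
E
```

```text
t 37.38 TCPc [ 176.7 -192.1  227.9] jaw z ang(coder) -90.2 toolx(c) [ 0.029 -0.078 -0.996] F [-0.9 -0.2  0.5] gap 94.0 q [-0.01  0.5   1.19  0.02  1.37  0.11]
wrist 13511
30 [-121.3  -86.4] 40.6 44.8
45 [-121.7  -89.2] 45.0 59.9
60 [-121.7  -98. ] 60.0 75.0
75 [-121.5 -105.2] 75.1 89.9
90 [-121.7 -113.6] 90.1 104.6
105 [-121.7  -12.2] 105.0 119.9
120 [-121.1  -13.4] 120.0 135.0
135 [-121.1  -13.8] 135.0 150.0
150 [-120.8  -13.7] 150.0 165.0
165 [-120.9  -13.8] 165.0 180.0
180 [-120.8  -13.5] 180.0 195.0
195 [-120.7  -13.7] 195.0 210.0
210 [-120.8  -12.7] 210.0 225.0
225 [-120.8  -12.6] 225.0 240.0
240 [-119.8  -48.2] 240.3 240.8
fence y [-8.97369127 -1.03717763]
stop x [241.40497159 255.64299169]
side 871
30 [-118.5  -12.5] 33.9 45.0
45 [-119.2  -12.6] 45.0 60.0
60 [-118.9  -11.6] 60.0 74.7
75 [-118.7  -12.1] 75.1 90.0
90 [-118.5  -11.9] 90.0 104.7
105 [-120.7  -11.5] 105.1 119.9
120 [-120.6  -12.3] 120.1 134.6
135 [-120.4  -11.4] 135.4 149.9
150 [-120.2  -13.9] 150.9 163.9
165 [-120.  -107.2] 165.1 177.4
180 [-119.8 -107. ] 180.3 188.3
fence y [-9.41338027 -0.1266706 ]
stop x None
```

View pics/wrist16.png

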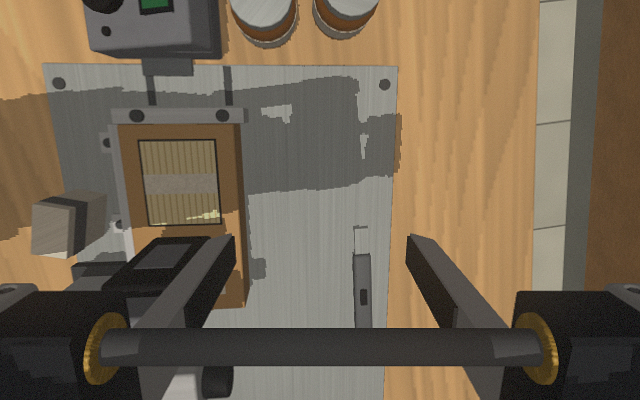

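View pics/side16.png

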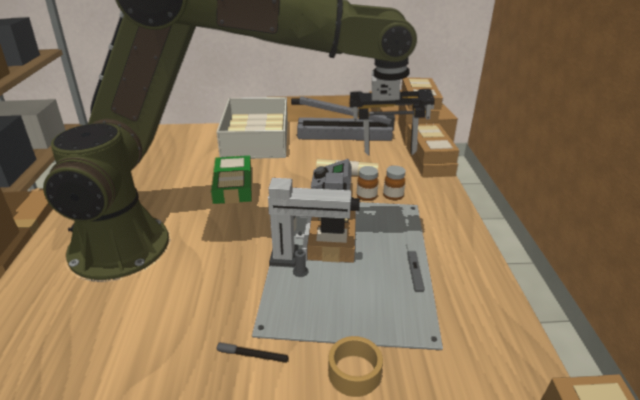

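Wrist view: the carton is flush under the stop plate at (180,115) and along the fence at (120,190). Its open side runs from -121.7 to -120.8 mm over its length (0.3°), and its ends are at 40.6 and 240.5. It is home. Next I look at the button.

>>> arm_command:
  series:
    - [60,[-5,50,-20],0]
    - [30,[-5,85,-80],0]
    - [0,[-5,85,-110],0]
    - [0,[-5,85,-110],0]

```text
clock: 37.98
eef_pos: [565.7, 136.9, 224.5]
eef_rot: [0.369, 1.49, 0.248]
wrist_force: [-0.7, -0.1, 0.1]
finger_gap: 57.5
```

```bash
python3 - <<'E'
from h import *
s,R=info()
c=snap('wrist','wrist17.png'); X=cloud(c); xy=X[...,:2]-O; Y=np.stack([xy@EX,xy@EY,X[...,2]],-1); np.save('pics/Y17.npy',Y)
c=load('top0.png'); cv2.imwrite('pics/boxtop.png',cv2.resize(c['pixels'][170:240,210:280,::-1],None,fx=8,fy=8,interpolation=cv2.INTER_CUBIC))
E
```

```text
t 37.98 TCPc [262.9 -80.1 224.5] jaw z ang(coder) -90.1 toolx(c) [ 0.029 -0.076 -0.997] F [-0.7 -0.1  0.1] gap 57.5 q [0.17 0.31 1.47 0.01 1.29 0.29]
```

View pics/wrist17.png

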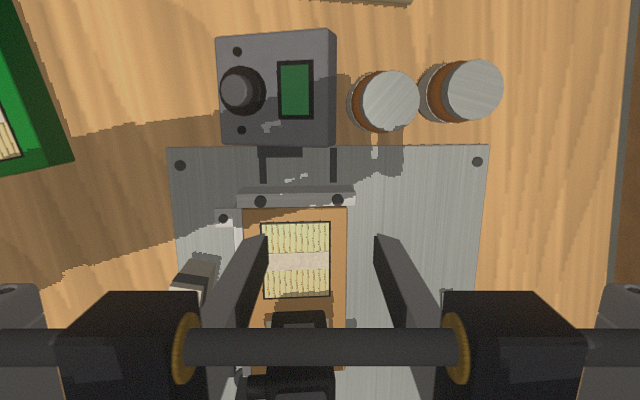

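View pics/boxtop.png

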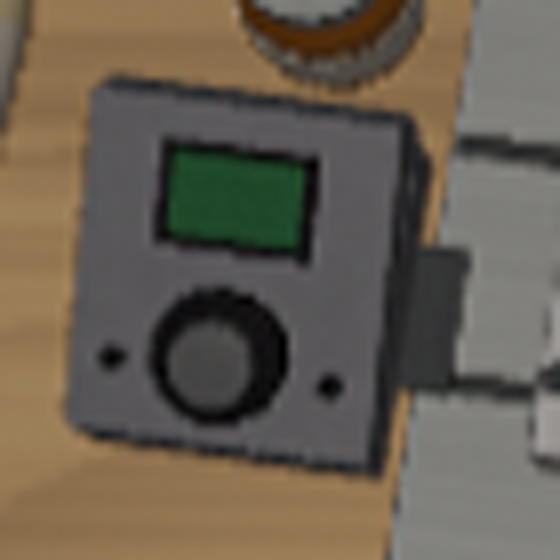

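Wrist view: the grey button cap in its black collar is at (234,91). The green screen at (295,90) and the two small dots are not the button.

```bash
python3 - <<'E'
from h import *
c=load('wrist17.png'); Y=np.load('pics/Y17.npy'); g=c['pixels'].astype(int).sum(2)
sub=c['pixels'][60:120,205:275,::-1]; cv2.imwrite('pics/btn.png',cv2.resize(sub,None,fx=8,fy=8,interpolation=cv2.INTER_CUBIC))
for v in range(72,112,5): print(v,[(u,g[v,u],*Y[v,u].round(0).astype(int).tolist()) for u in range(216,268,6)])
r=[];
for v in range(70,115):
    for u in range(212,266):
        if Y[v,u,2]>0 : r.append(Y[v,u])
c0=load('top0.png'); X=cloud(c0); xy=X[...,:2]-O; T=np.stack([xy@EX,xy@EY,X[...,2]],-1)
print('top',[T[v,u].round(1).tolist() for v,u in ((214,236),(215,237),(213,237),(216,236))])
E
```

```text
72 [(216, np.int64(391), 379, 14, 1), (222, np.int64(346), 374, -1, 49), (228, np.int64(129), 372, -9, 65), (234, np.int64(143), 372, -15, 67), (240, np.int64(122), 372, -21, 72), (246, np.int64(135), 372, -26, 73), (252, np.int64(121), 371, -32, 75), (258, np.int64(285), 373, -36, 63), (264, np.int64(345), 373, -41, 65)]
77 [(216, np.int64(416), 374, 15, 0), (222, np.int64(194), 368, -3, 62), (228, np.int64(286), 367, -11, 76), (234, np.int64(276), 367, -16, 79), (240, np.int64(251), 367, -22, 80), (246, np.int64(144), 367, -26, 73), (252, np.int64(114), 367, -31, 75), (258, np.int64(102), 368, -36, 73), (264, np.int64(329), 368, -41, 66)]
82 [(216, np.int64(425), 369, 15, 0), (222, np.int64(237), 363, -5, 74), (228, np.int64(273), 363, -11, 77), (234, np.int64(283), 363, -16, 80), (240, np.int64(283), 363, -22, 81), (246, np.int64(184), 363, -27, 81), (252, np.int64(124), 363, -31, 74), (258, np.int64(137), 363, -36, 77), (264, np.int64(166), 364, -41, 66)]
87 [(216, np.int64(435), 364, 15, 1), (222, np.int64(260), 359, -5, 75), (228, np.int64(270), 359, -10, 76), (234, np.int64(26
[... 888 characters left out ...]
222, np.int64(205), 347, -1, 62), (228, np.int64(266), 346, -9, 76), (234, np.int64(278), 346, -15, 80), (240, np.int64(274), 346, -21, 81), (246, np.int64(179), 346, -25, 76), (252, np.int64(106), 346, -30, 73), (258, np.int64(100), 346, -36, 76), (264, np.int64(193), 346, -40, 67)]
107 [(216, np.int64(443), 343, 17, 0), (222, np.int64(336), 342, 2, 46), (228, np.int64(126), 342, -7, 64), (234, np.int64(125), 342, -13, 67), (240, np.int64(112), 342, -18, 68), (246, np.int64(110), 342, -24, 71), (252, np.int64(100), 342, -30, 74), (258, np.int64(95), 342, -35, 72), (264, np.int64(226), 342, -40, 65)]
top [[354.9, -18.3, 78.6], [351.8, -15.9, 79.6], [353.2, -21.5, 76.2], [353.3, -12.6, 82.6]]
```

View pics/btn.png

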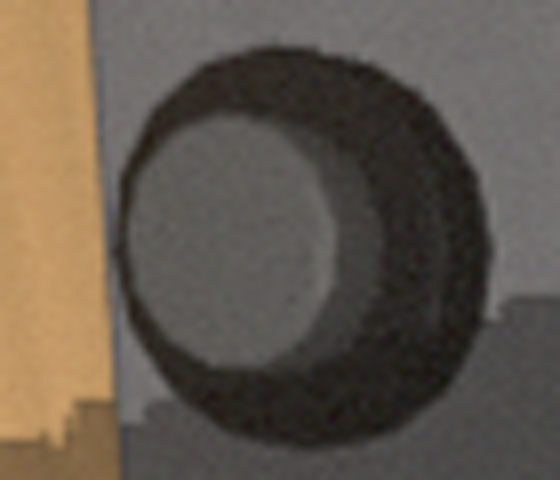

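The button cap centre is at coder (356,-16,79) with the expected slope. I move above it with the fingers closed, then press along the slope normal.

```bash
python3 - <<'E'
from h import *
plan([(356,-10,110,None),(356,-10,86,None),(356,-11,82,None),(356,-12.5,78,None),(356,-14,74.5,None),(356,-14.4,73.5,None)])
E
```

```text
t 38.02 TCPc [262.4 -81.5 224.7] jaw z ang(coder) -90.2 toolx(c) [ 0.029 -0.076 -0.997] F [ 0.5 -0.6 -0.6] gap 53.5 q [0.17 0.31 1.46 0.01 1.29 0.29]
(356, -10, 110, None) shift [111.6, 90.2, -80.3] turn 0.0
(356, -10, 86, None) shift [135.5, 89.4, -82.1] turn 0.0
(356, -11, 82, None) shift [139.6, 89.3, -81.4] turn 0.0
(356, -12.5, 78, None) shift [143.7, 89.2, -80.2] turn 0.0
(356, -14, 74.5, None) shift [147.3, 89.1, -79.0] turn 0.0
(356, -14.4, 73.5, None) shift [148.3, 89.1, -78.7] turn 0.0
```

>>> arm_command:
  series:
    - [0,[0,45,-40],0]
    - [0,[10,90,-80],0]
    - [0,[60,90,-80],0]
    - [0,[111,90,-80],0]
    - [0,[128,90,-81],0]
    - [0,[135,89,-82],0]
    - [0,[135,89,-82],0]

```text
clock: 38.9
eef_pos: [507.9, 237.3, 87.5]
eef_rot: [0.369, 1.488, 0.246]
wrist_force: [0.0, 0.1, -0.5]
finger_gap: 0.5
```

```bash
python3 - <<'E'
from h import *
plan([(356,-11,82,None),(356,-12.5,78,None),(356,-14,74.5,None),(356,-14.8,72.5,None)])
c=snap('side','side18.png'); cv2.imwrite('pics/s18.png',cv2.resize(c['pixels'][120:280,240:440,::-1],None,fx=3.5,fy=3.5))
E
```

```text
t 38.90 TCPc [355.6 -10.7  87.5] jaw z ang(coder) -90.2 toolx(c) [ 0.03  -0.078 -0.997] F [ 0.   0.1 -0.5] gap 0.5 q [ 0.38  0.4   1.68 -0.01  0.98  0.51]
(356, -11, 82, None) shift [5.5, 0.2, -0.2] turn 0.0
(356, -12.5, 78, None) shift [9.7, 0.1, 1.0] turn 0.0
(356, -14, 74.5, None) shift [13.3, -0.0, 2.2] turn 0.0
(356, -14.8, 72.5, None) shift [15.3, -0.1, 2.9] turn 0.0
```

View pics/s18.png

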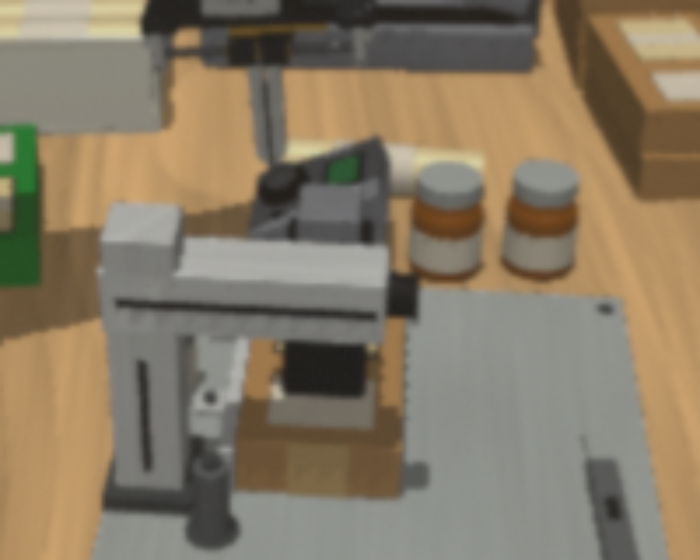

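The crop shows the closed fingertips at (270,150), just over the button at (282,183). I press.

>>> arm_command:
  series:
    - [0,[4,0,0],0]
    - [0,[7,0,0],0]
    - [0,[10,0,1],0]
    - [0,[12,0,2],0]
    - [0,[13,0,2],0]
    - [0,[13,0,2],0]

```text
clock: 39.7
eef_pos: [511.2, 237.4, 75.3]
eef_rot: [0.37, 1.487, 0.247]
wrist_force: [-1.5, -0.2, 3.4]
finger_gap: 0.8
```

```bash
python3 - <<'E'
from h import *
info()
E
```

```text
t 39.70 TCPc [356.1 -14.   75.3] jaw z ang(coder) -90.2 toolx(c) [ 0.03  -0.078 -0.996] F [-1.5 -0.2  3.4] gap 0.8 q [ 0.37  0.43  1.68 -0.01  0.95  0.5 ]
```

>>> arm_command:
  series:
    - [0,[1,0,0.3],0]
    - [0,[2,0,0.7],0]
    - [0,[3,0,1],0]
    - [0,[3,0,1],0]

```text
clock: 40.2
eef_pos: [512.2, 237.4, 73.2]
eef_rot: [0.37, 1.487, 0.248]
wrist_force: [-9.8, -2.1, 15.9]
finger_gap: 0.4
```

```bash
python3 - <<'E'
from h import *
info()
E
```

```text
t 40.20 TCPc [356.2 -14.9  73.2] jaw z ang(coder) -90.2 toolx(c) [ 0.03  -0.078 -0.997] F [-9.8 -2.1 15.9] gap 0.4 q [ 0.37  0.43  1.68 -0.01  0.95  0.5 ]
```

The force jumped from 3.7 N to 19 N over 2 mm, so the button is at the bottom of its travel. I release and withdraw.

>>> arm_command:
  series:
    - [0,[-6,0,-2],0]
    - [0,[-16,0,-4],0]
    - [0,[-60,0,-4],0]
    - [0,[-120,0,-4],0]
    - [0,[-180,0,-4],0]
    - [0,[-200,-40,40],0]
    - [0,[-200,-60,80],0]
    - [0,[-200,-60,80],0]

```text
clock: 41.2
eef_pos: [569.2, 162.2, 276.7]
eef_rot: [0.369, 1.487, 0.244]
wrist_force: [-0.6, 0.1, -0.2]
finger_gap: 0.6
```

```bash
python3 - <<'E'
from h import *
s,R=info()
for n in ('wrist','top','side'):
    c=snap(n,n+'19.png'); X=cloud(c); xy=X[...,:2]-O; Y=np.stack([xy@EX,xy@EY,X[...,2]],-1)
    px=c['pixels'].astype(int); brown=(px[...,0]-px[...,2]>18)
    m=(abs(Y[...,2]-53)<4)&(Y[...,0]>30)&(Y[...,0]<245)&(Y[...,1]>-130)&(Y[...,1]<-2)&brown
    q=Y[m]; print(n,len(q))
    for a in range(30,250,30):
        w=q[(q[:,0]>=a)&(q[:,0]<a+30)]
        if len(w)>5: print(a,np.percentile(w[:,1],[1,99]).round(1),w[:,0].min().round(1),w[:,0].max().round(1))
    b=(abs(Y[...,0]-356)<5)&(abs(Y[...,1]+16)<4)&(Y[...,2]>40); print('button z',np.median(Y[b][:,2]) if b.sum() else None)
E
```

```text
t 41.20 TCPc [288.4 -80.6 276.7] jaw z ang(coder) -90.3 toolx(c) [ 0.03  -0.078 -0.997] F [-0.6  0.1 -0.2] gap 0.6 q [0.21 0.3  1.36 0.   1.4  0.34]
wrist 3871
120 [-97.9 -12.9] 120.6 150.0
150 [-59.6 -12. ] 150.0 180.0
180 [-66.3 -12.1] 180.0 209.9
210 [-120.3  -12.6] 210.1 240.0
240 [-119.   -16.5] 240.0 243.1
button z 79.0276333994756
top 1556
60 [-38.5 -10.7] 64.8 89.9
90 [-40.1 -10.8] 90.1 119.9
120 [-118.   -11.1] 120.0 150.0
150 [-118.8  -11.4] 150.1 179.9
180 [-119.2  -11.6] 180.1 210.0
210 [-118.8  -31.9] 210.1 239.5
button z None
side 861
30 [-119.1  -12.5] 35.2 60.0
60 [-118.9  -11.9] 60.1 90.0
90 [-118.5  -11.1] 90.1 119.9
120 [-120.5  -11.8] 120.0 150.0
150 [-120.2  -13.9] 150.4 179.9
180 [-119.8 -107.2] 182.5 189.2
button z 80.04272567118633
```

View pics/top19.png

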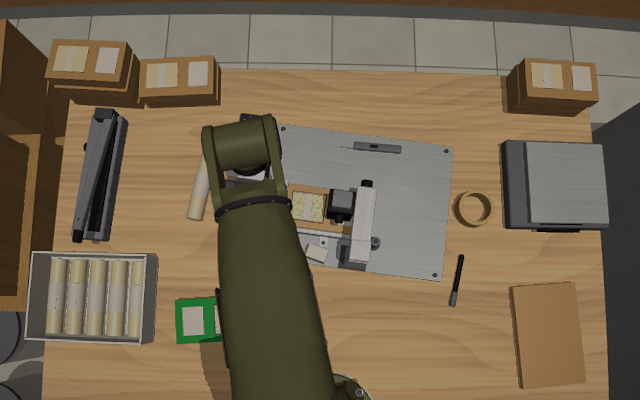

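View pics/wrist19.png

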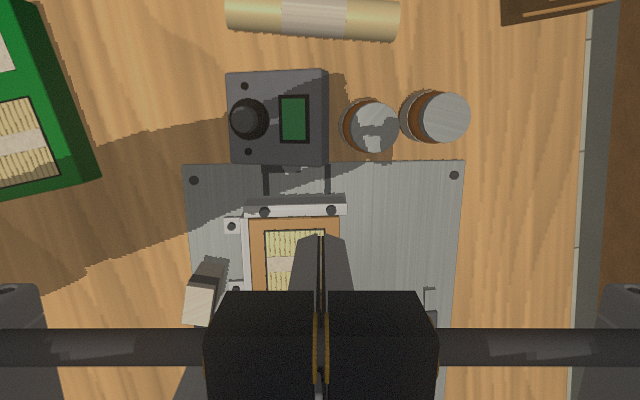

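View pics/side19.png

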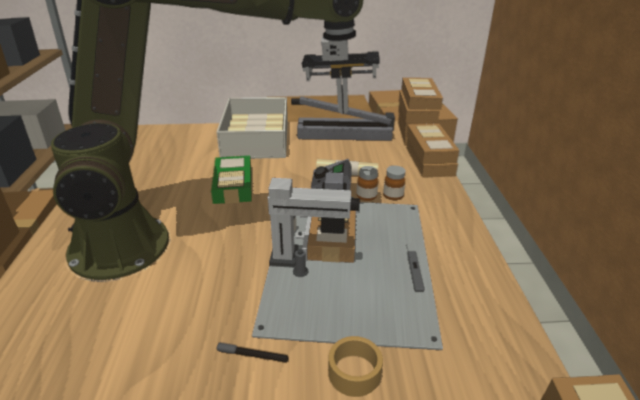

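The final views show the carton home at side (332,240), against the stop and the fence. The button is back up at z about 79. The tape roll, marker, knife and jars are at their starting pixels. The robot is clear of everything, so I hand the job in.

```bash
python3 -c "
from h import *
print(sign_off())"
```

```text
the job is handed in; nothing more can be done
None
```

The carton is home against the end stop and the fence, the print button was pressed after that, and the job was handed in at about 41 s.

**What I did**
- **Swing:** I pushed the carton onto the turn post and swung it round in steps with the outside of a finger, until it lay along the fence.
- **Lean:** The move rows have no tilt, so I built up a 33° lean by commanding the arm past its reach limit to the left. That let the fingers go in under the beam and push the carton to the stop (15 N).
- **Fence:** Two tries at closing a 2–3 mm gap to the fence from the near end did not hold. I took most of the lean off at the reach limit on the right, then pressed the carton against the fence from the open side (33 N at the fingers).
- **Button:** I pressed it with closed fingers until the force jumped from 3.7 to 19 N, then released it.

**What the last checks showed**
- **Carton position:** Just before the button press, the wrist camera put the carton's ends at 40.6 and 240.5 mm along the lane (home is 40 to 240). Its open side was at -121.7 to -120.8 mm (ideal -120), about 0.3° off square. I judge the near end is within about 1 mm of the fence.
- **After the press:** The last pictures showed no change in the carton. The three cameras disagree by 1–2 mm on where its fence edge lies, which is within the stated calibration.
- **Button:** It sprang back to its starting height. I could not read its travel directly, so "fully pressed" rests on that force jump.
- **Other things:** The tape roll, marker, knife and green carton look unmoved. The jars and noodle bundle were partly hidden in the last top view, but the other two cameras show them in place.

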